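Load and clamp the colour pots in the shaker

TASK

Get the airbrush colour pots ready for shaking: stand every pot upright in the shaker's cradle, one to a bay, then wind the clamping jaw fully home against them with the ratchet lever (turn it clockwise; at the end of its swing lift it off its teeth, swing it back, let it drop in and turn again). Only when the jaw is home, lower the hold-down bar flat over the pots, and lastly turn the turnbutton across the bar's end; leave the lever dropped into its teeth and do not disturb the other things on the counter.

Things in the scene. Friction and masses are not known exactly. Their poses are not given: they have to be found in the camera images.
- shaker: White shaker fixed on the counter, 195 x 300 mm (x -135 to 60, y -150 to 150), top z = 30 mm = cradle floor. Origin on the counter under the cradle's middle; x away from the robot, y along the bays to the left, turned up to 0.2 rad. Fence: inner face x = 21.5 mm. Five 3 mm dividers from the fence to x = -16.5, at y = -104, -52, 0, 52, 104 mm. Fence, dividers and jaw are 25 mm high.
- bay0 (a point): Middle of the floor of bay 0 (bay 0 is the rightmost, at y = -78 mm; 52 mm apart) in shaker x = -5 mm, z = 30 mm. A bay is 49 mm wide; with the jaw open as at the start 54 to 57 mm deep. Axes as the shaker's.
- bay1 (a point): Middle of the floor of bay 1 (bay 0 is the rightmost, at y = -78 mm; 52 mm apart) in shaker x = -5 mm, z = 30 mm. A bay is 49 mm wide; with the jaw open as at the start 54 to 57 mm deep. Axes as the shaker's.
- bay2 (a point): Middle of the floor of bay 2 (bay 0 is the rightmost, at y = -78 mm; 52 mm apart) in shaker x = -5 mm, z = 30 mm. A bay is 49 mm wide; with the jaw open as at the start 54 to 57 mm deep. Axes as the shaker's.
- bay3 (a point): Middle of the floor of bay 3 (bay 0 is the rightmost, at y = -78 mm; 52 mm apart) in shaker x = -5 mm, z = 30 mm. A bay is 49 mm wide; with the jaw open as at the start 54 to 57 mm deep. Axes as the shaker's.
- pot0: Airbrush colour pot, white with a grey lid, cylinder 40 mm in diameter, 55 mm tall, about 90 g with its weight low; stands on the counter at the start. Origin at the centre of its underside, z up through the lid. None all through if this pot is absent (2 to 4 are there).
- pot1: Airbrush colour pot, white with a grey lid, cylinder 40 mm in diameter, 55 mm tall, about 90 g with its weight low; stands on the counter at the start. Origin at the centre of its underside, z up through the lid. None all through if this pot is absent (2 to 4 are there).
- pot2: Airbrush colour pot, white with a grey lid, cylinder 40 mm in diameter, 55 mm tall, about 90 g with its weight low; stands on the counter at the start. Origin at the centre of its underside, z up through the lid. None all through if this pot is absent (2 to 4 are there).
- pot3: Airbrush colour pot, white with a grey lid, cylinder 40 mm in diameter, 55 mm tall, about 90 g with its weight low; stands on the counter at the start. Origin at the centre of its underside, z up through the lid. None all through if this pot is absent (2 to 4 are there).
- jaw (a joint): Travel (m) of the jaw, a steel plate along the robot's side of the cradle, towards the fence: 0 open (57 mm gap), 0.016 home (41 mm gap, snug on the pots). Only the cam moves it (0.00615 m per rad); it cannot be pushed by hand.
- cam (a joint): Angle (rad) of the toothed spindle that drives the jaw: 0 open, 2.6 jaw home (hard stop); home counts above 2.35. Grows clockwise seen from above. Starts at 0 to 0.5; stays where left (friction 0.25 N m). Turns with the lever, either way, while the lever is down in its teeth (play about 0.05 rad); 16 teeth, 0.39 rad apart.
- swing (a joint): Angle (rad) of the ratchet lever about the upright spindle: 0 pointing along the shaker's -x (to the robot), positive clockwise seen from above (handle towards +y), between stops at -0.75 and +0.75.
- lever (a joint): Height (m) of the lever above its engaged rest: 0 down in the teeth, clear of them above 0.011, 0.018 highest. A spring (3 N down, 6 N when lifted) drops it in by itself when let go; should a tooth land on another it slips in with a slight turn.
- lever_grip (a point): Grip point on the lever's grey upright handle, a cylinder 22 mm in diameter, from 35 mm below to 15 mm above this point, 75 mm from the spindle axis (shaker x = -90, y = 0 mm). The flat 14 mm wide arm joins its foot (arm's top 23 mm below this point). 103 mm above the counter with the lever down.
- bar (a joint): Angle (rad) of the hold-down bar: 0 lying flat over the pots (level), grows as it opens; starts raised at 1.6 to 1.8, nearly upright, leaning a little to the left, its tip about 345 mm above the counter. Hinge stiff enough to stay where it is left (0.24 N m), so it must be pushed down all the way; it counts as down below 0.04.
- bar_hinge (a point): Hinge axis of the hold-down bar at the left end of the cradle (shaker x = 0, y = 125, z = 92 mm); the axis runs along the shaker's x.
- bar_tip (a point): Free end of the hold-down bar, on its middle line, 255 mm from the hinge. The bar is aluminium, 20 mm wide (along shaker x) and 12 mm thick; lowered it runs to the right along the shaker's -y with its top 98 mm above the counter.
- catch (a joint): Angle (rad) of the steel turnbutton at the right end of the cradle: 0 pointing to the right, away from the bays (shaker -y); grows anticlockwise seen from above; 1.57 across the lowered bar's end, pointing along the shaker's +x (stop); it counts as across above 1.25. Starts between 0.05 and 0.3. Light to turn. While across it blocks the bar.
- catch_grip (a point): Grip point on the turnbutton's wing, 12 mm out from its pivot (pivot at shaker x = -32, y = -120 mm), at mid-height, 108 mm above the counter. The wing is 10 mm wide, 16 mm tall (8 mm above and below this point) and reaches from 8 mm behind the pivot to 42 mm before it, on a post of 8 mm radius; it passes 2 mm above the bar.
- figure: Small white cake figure with a round head, 78 mm tall, 44 mm wide: leave alone. Origin under its centre.
- brush: Paint brush lying on the counter, 170 mm long: leave alone.
- bottle: Clear bottle, 68 mm in diameter, 200 mm tall: leave alone. Origin under its centre.
Things that resemble listed ones, but are neither listed nor needed, are in the scene too. Leave any turquoise look-alike of the pot2 alone.

How it is judged:
By the outcome, as a careful person would: the job done as asked, in the order asked, and still so for the second after the job is handed in, with the robot touching nothing.
Of pot0, pot1, pot2, pot3 only 2 to 4 are there at a start; the rules pass over those that are not, and their reading is None.
At some moment in a run one of pot0, pot1, pot2, pot3 may be knocked a few centimetres aside while the robot is not near it.
It also fails if it takes over 210 s, if anything falls off the work surface, if the arm or the gripper's body presses on something with over 40 N, if the wrist force passes 120 N, or if a joint passes its speed limit or range.

ROBOT

A 6-joint arm with a two-finger parallel gripper is mounted at the origin on the work surface. World frame = base frame: x ahead of the robot, y to its left, z up, the work surface at z = 0. Lengths are in mm, angles in rad, forces in N, time in s.
With the tool pointing down it reaches from about 350 to 775 mm from the base axis. Payload 7.3 kg.
Tool frame: the origin (TCP) lies at the very end of the fingers, on their centre line; the grasp point (between the pads) lies behind it (bot.grip_point_offset is the z of the grasp point in the tool frame, in mm); z points along the fingers, y is the line along which they close (so a half turn about z gives the same grasp; the last joint's range is limited). The gripper opens to 92 mm and grips with 3 to 60 N. Pads are 19 mm wide; open, the fingers measure 130 mm over their backs; the gripper's body (75 mm by 190 mm) begins 47 mm behind the grasp point.
Start: joints at [1.013, 0.342, 1.524, -0, 1.275, -0.146], TCP at [210.124, 481.137, 226.741] pointing down, gripper open.
Joint ranges: [-2.53, 2.53], [-0.77, 2.02], [0.04, 2.7], [-1, 4.14], [0.28, 2.66], [-3.11, 3.11]. Speed limits (rad/s): [2.57, 2.57, 3.14, 3.14, 3.14, 3.14].

INTERFACE

Orientations are given as [roll, pitch, yaw] about the fixed x, y, z axes, in that order (R = Rz(yaw) Ry(pitch) Rx(roll)).
In Python, from plant import bot gives the robot as it stands. The module is installed in compiled form; this text tells all that it offers.
- The arm moves only by the shell command python3 -m crank 'ROWS'. ROWS is JSON, a list that holds one entry, the list of rows, each a list of 5 numbers: the opening, from 0 (shut) to 1 (fully open), then the shift along the tool's x, y, z in cm, then the turn about the tool's z in degrees. In form: [[[claw, x, y, z, turn], ...]]. A call has exactly 10 rows; each row is the pose to reach, as a shift and turn from the pose commanded when the call began, along the tool's axes at that moment; what a row does not reach only later rows make up. A row lasts 1/10 s, in which the tool goes at most 50 mm and 8.59 degrees, less where a joint would pass 70% of its speed; a pose out of reach is approached as far as the arm can. A call with a gripper value outside its range is refused whole. The fingers move at their own pace and stop on an object; the grip force is fixed at half the most. Time passes only in rows, so rows that repeat a pose let the fingers close, or fill a call up. It gives the time, the measured TCP pose, the force, the opening and the grip force at its end, in the units of the state.
- bot.get_obs(): the state, without advancing time (a new reading comes with each control period).
- bot.capture(name): name is "scene" or "top"; returns (picture, depth): 480x640x3 uint8, red, green, blue; 480x640 float32, mm along the optical axis (not along the pixel's ray), 0 where there is no reading.
- bot.calibration(name): a dict with "vertical_fov" (degrees; the focal length in pixels is half the picture's height over the tangent of half this angle, whatever the lens; pixels are square), "cx", "cy" (the principal point, pixels), "rvec" (rotation vector, rad) and "tvec" (3), from world to camera coordinates, as OpenCV has them. Camera axes: x right, y down, z forward; pixel columns grow to the right and rows downward; lengths in mm; the calibration is good to about 2 mm. A picture is of the moment at which its call begins. calibration takes no time and is no camera call.
- bot.close_job(): hands the job in; it is judged then, once.
The state is a dict: "time": time; "joint_positions": joint angles; "dq": joint speeds; "tau": joint torques, N m; "tool_pos": TCP position; "tcp_rot": TCP orientation; "contact_force": force on the tool from outside, world axes, zero at the start; "moment": the same for the moment, N m; "grip_width": finger opening in mm; "finger_force": force on a finger pad.
Only numpy, scipy, OpenCV 4.12 (cv2) and the standard library are available. Lean on these libraries where they do the work, as an engineer would, in place of code of your own. Each camera call takes 0.05 s, during which the arm holds its last target. There are 200 camera calls.

## Working session

There is one attempt and no reset: what is moved stays moved. The work goes in short steps, Python scripts to look and compute and a shell command to move; the robot and the scene stay as the last step left them, time stands still between calls to the robot, and variables do not carry over. Pictures are saved under pics/ and viewed, at most 14 in all, crops included, and the job is handed in when it is done.

```bash
mkdir -p pics; cat > h.py <<'E'
import numpy as np, cv2
from plant import bot
from scipy.spatial.transform import Rotation as R
def cam(n):
    c=bot.calibration(n); f=240/np.tan(np.radians(c["vertical_fov"]/2))
    return f,c["cx"],c["cy"],cv2.Rodrigues(np.array(c["rvec"],float))[0],np.array(c["tvec"],float).ravel(),c
def cloud(n,d):
    f,cx,cy,Rm,t,_=cam(n); v,u=np.mgrid[:480,:640]
    p=np.stack([(u-cx)/f*d,(v-cy)/f*d,d],-1)
    return (p-t)@Rm   # R^T (p-t)
def shot(n,name):
    im,d=bot.capture(n); cv2.imwrite(f"pics/{name}.png",im[:,:,::-1]); np.savez(f"pics/{name}.npz",im=im,d=d,w=cloud(n,d)); return im,d
def state():
    o=bot.get_obs(); print({k:(np.round(v,3).tolist()) for k,v in o.items() if k in("time","tool_pos","tcp_rot","contact_force","grip_width","finger_force","joint_positions")}); return o
E
python3 - <<'E'
from h import *
for n in("scene","top"):
    shot(n,n+"0"); print(bot.calibration(n))
state(); print(bot.grip_point_offset)
E
```

```text
{'vertical_fov': 51.158070292025926, 'cx': 322.51371672221967, 'cy': 243.090919878869, 'rvec': array([ 0.79051845,  2.50632631, -1.14704871]), 'tvec': array([ 486.97199932, -104.14872864, 1469.74916257])}
{'vertical_fov': 57.7784392164092, 'cx': 318.0183480522952, 'cy': 236.13415923685073, 'rvec': array([ 2.16779189, -2.18843548,  0.0761597 ]), 'tvec': array([ -39.81472937,  579.94846051, 1110.4734915 ])}
{'time': 0.1, 'joint_positions': [1.013, 0.343, 1.525, 0.0, 1.275, -0.146], 'tool_pos': [209.924, 480.822, 226.122], 'tcp_rot': [-3.14, -0.0, 2.73], 'contact_force': [-0.687, -0.315, 0.525], 'finger_force': 0.0, 'grip_width': 91.877}
-18.8
```

View pics/scene0.png

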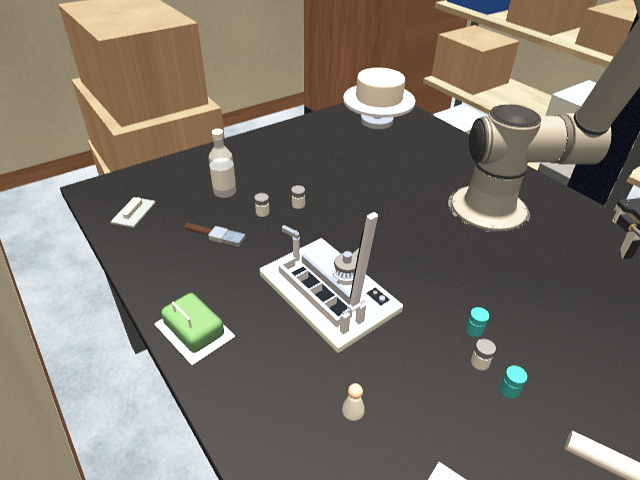

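View pics/top0.png

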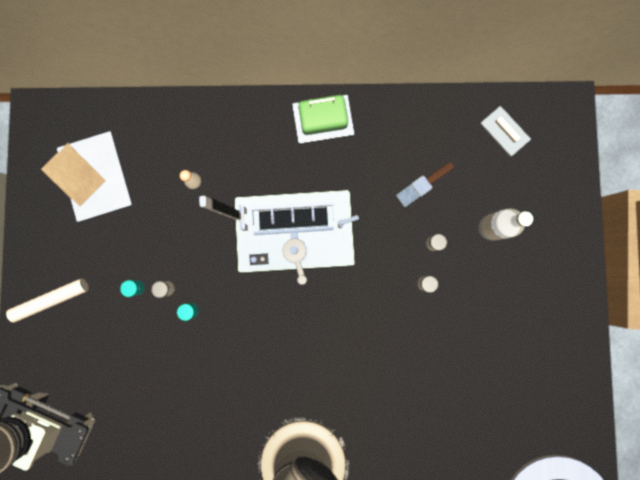

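Candidates in the top image: grey-lid pots at (162,289), (437,242) and (428,284). Look-alikes are turquoise pots at (130,289) and (185,312), and the figure at (190,180). I choose the three grey-lidded ones and check them in a close crop along with the measurements.

```bash
cat >> h.py <<'E'
def pots(w,im):
    # lid tops: z 47..60
    z=w[...,2]; m=((z>46)&(z<62)).astype(np.uint8)
    n,l,s,c=cv2.connectedComponentsWithStats(m)
    for i in range(1,n):
        if 60<s[i][4]<600:
            k=l==i; p=w[k]; hi=p[p[:,2]>52]
            if len(hi)<30: continue
            e=cv2.minEnclosingCircle(hi[:,:2].astype(np.float32))
            print("blob px",np.round(c[i]),"xy",np.round(np.median(hi[:,:2],0),1),np.round(hi[:,:2].mean(0),1),"circ",np.round(e[0],1),round(e[1],1),"z",round(np.median(hi[:,2]),1),"rgb",im[k].mean(0).round())
E
python3 - <<'E'
from h import *
a=np.load("pics/top0.npz"); w,im=a["w"],a["im"]
pots(w,im)
z=w[...,2]; 
reg=np.zeros_like(z,bool); reg[180:285,225:365]=1
m=reg&(z>22)&(z<38)
q=w[m][:,:2].astype(np.float32); r=cv2.minAreaRect(q); print("rect",r,cv2.boxPoints(r).round(1).tolist(), np.median(w[m][:,2]))
# edges at percentiles
for nm,sl in dict(counter=(350,300),).items(): print(nm,w[sl])
b=np.load("pics/scene0.npz"); print("counter scene",b["w"][400,150],b["w"][430,420]); pots(b["w"],b["im"])
c1=cv2.resize(im[215:335,100:220],(400,400),interpolation=cv2.INTER_CUBIC)
c2=cv2.resize(im[215:315,390:490],(400,400),interpolation=cv2.INTER_CUBIC)
cv2.imwrite("pics/crop1.png",np.hstack([c1,c2])[:,:,::-1])
cv2.imwrite("pics/crop2.png",cv2.resize(b["im"][205:355,240:420],(790,590),interpolation=cv2.INTER_CUBIC)[:,:,::-1])
E
```

```text
blob px [292. 208.] xy [654.5  17.5] [650.4  18.2] circ [643.4  19.3] 108.3 z 54.5 rgb [222. 226. 233.]
blob px [489. 229.] xy [ 591.  -472.9] [ 591.6 -476.3] circ [ 594.5 -490.9] 31.8 z 56.9 rgb [121. 110.  94.]
blob px [294. 231.] xy [592.4  17.8] [592.   17.4] circ [592.   15.4] 101.6 z 54.6 rgb [196. 207. 224.]
blob px [438. 242.] xy [ 559.1 -349.8] [ 559.1 -349.5] circ [ 558.  -349.3] 19.9 z 54.7 rgb [214. 208. 194.]
blob px [430. 284.] xy [ 454.  -324.7] [ 453.6 -324.4] circ [ 453.4 -324.1] 19.6 z 54.7 rgb [220. 214. 201.]
blob px [129. 288.] xy [448.5 431.5] [449.3 431.7] circ [449.6 432. ] 20.3 z 54.3 rgb [ 73. 231. 215.]
blob px [160. 289.] xy [445.2 352.8] [446.3 353. ] circ [446.1 352.8] 20.3 z 54.5 rgb [198. 191. 177.]
blob px [186. 312.] xy [389.8 287.4] [389.4 287.5] circ [389.3 288. ] 19.8 z 54.6 rgb [ 84. 237. 224.]
blob px [302. 450.] xy [59.2 -6.7] [55.2 -4.1] circ [25.9  0.9] 63.6 z 57.1 rgb [86. 78. 66.]
rect ((593.4267578125, 16.182342529296875), (195.1824188232422, 299.6871337890625), 3.1793570518493652) [[487.70001220703125, 160.39999389648438], [504.2999877929
[... 1174 characters left out ...]
345.9] [ 562.4 -345.5] circ [ 561.9 -347.5] 22.8 z 54.4 rgb [163. 160. 153.]
blob px [326. 277.] xy [595.1  10.3] [595.3   7.2] circ [595.8   5.8] 89.5 z 54.6 rgb [173. 177. 185.]
blob px [343. 276.] xy [560.6  32.3] [559.7  28. ] circ [553.2  20.7] 23.2 z 55.4 rgb [195. 198. 207.]
blob px [479. 315.] xy [392.6 290.7] [391.9 290.3] circ [391.5 290.2] 20.3 z 54.2 rgb [105. 222. 214.]
blob px [485. 348.] xy [449.9 356.4] [449.7 356.1] circ [448.6 356.2] 21.0 z 54.1 rgb [184. 181. 172.]
blob px [516. 376.] xy [452.3 434.5] [452.5 434.3] circ [451.2 434.3] 20.9 z 53.9 rgb [107. 223. 214.]
blob px [  6. 454.] xy [1276.5   52.7] [1276.6   53.5] circ [1276.5   51.5] 53.3 z 57.1 rgb [144. 133. 111.]
```

View pics/crop1.png

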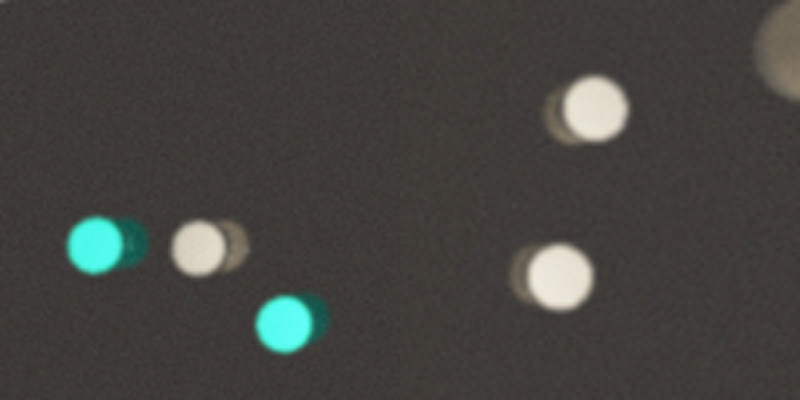

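View pics/crop2.png

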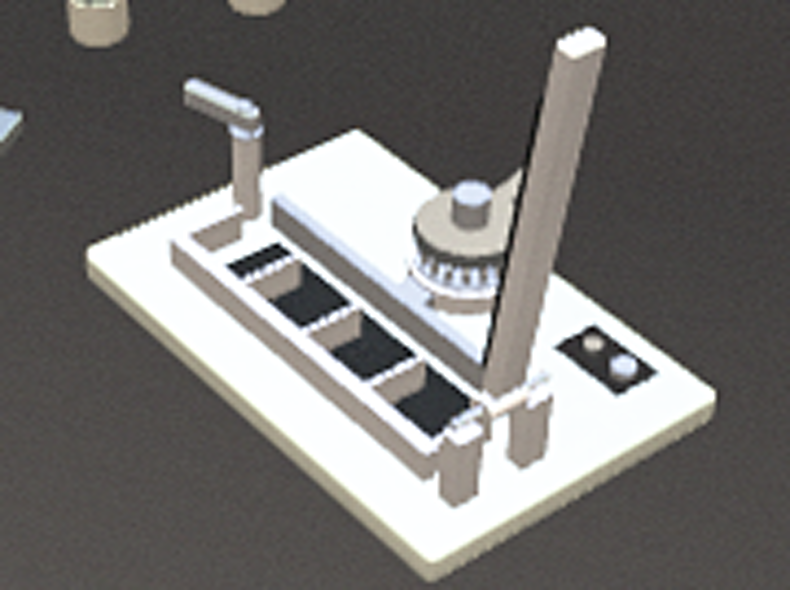

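The crop confirms three grey-lidded pots at top pixels (162,289), (437,242) and (428,284), with turquoise look-alikes at (130,289) and (185,312). The shaker yaw is about 0.055. pot(446,353) comes first: I align the tool with the shaker and hover.

```bash
cat >> h.py <<'E'
YAW=0.0555; O=np.array([632.0,19.6]); B=np.array([1.2,1.3])
ex=np.array([np.cos(YAW),np.sin(YAW)]); ey=np.array([-np.sin(YAW),np.cos(YAW)])
def S(x,y): return O+x*ex+y*ey
def to(xy,z,yaw=YAW+np.pi/2):
    o=bot.get_obs(); p=np.array(o["tool_pos"]); Rm=R.from_euler("xyz",o["tcp_rot"]).as_matrix()
    d=Rm.T@(np.array([xy[0],xy[1],z])-p)/10
    t=-np.degrees((yaw-o["tcp_rot"][2]+np.pi/2)%np.pi-np.pi/2)
    print("rows x y z turn:",np.round(d,2),round(t,1))
E
python3 -m crank '[[[1,-26.8,-2.1,9.6,63.3],[1,-26.8,-2.1,9.6,63.3],[1,-26.8,-2.1,9.6,63.3],[1,-26.8,-2.1,9.6,63.3],[1,-26.8,-2.1,9.6,63.3],[1,-26.8,-2.1,9.6,63.3],[1,-26.8,-2.1,9.6,63.3],[1,-26.8,-2.1,9.6,63.3],[1,-26.8,-2.1,9.6,63.3],[1,-26.8,-2.1,9.6,63.3]]]'
python3 - <<'E'
from h import *
im,d=shot("top","t1"); w=cloud("top",d); pots(w,im)
state(); to((447.4,354.2),29)
# hub height & bar, lever: points in shaker frame
a=np.load("pics/top0.npz")["w"]; 
q=a.reshape(-1,3); l=np.c_[(q[:,:2]-O-(-B))@np.c_[ex,ey],q[:,2]]
def rep(n,x0,x1,y0,y1,z0,z1):
    m=(l[:,0]>x0)&(l[:,0]<x1)&(l[:,1]>y0)&(l[:,1]<y1)&(l[:,2]>z0)&(l[:,2]<z1); print(n,m.sum(),l[m].mean(0).round(1),l[m].min(0).round(1),l[m].max(0).round(1))
rep("hub",-115,-65,-25,25,35,150); rep("handle",-190,-145,-60,60,105,130); rep("catch",-50,10,-180,-105,100,130); rep("bar",-20,20,100,220,200,400)
rep("jaw",-60,-25,-90,90,48,60)
E
```

```text
time: 1.1
tool_pos: [447.1, 354.6, 130.5]
tcp_rot: [-3.141, 0.0, 1.627]
contact_force: [0.3, 1.2, -0.0]
grip_width: 91.8
finger_force: 0.0
blob px [292. 208.] xy [654.2  20.1] [650.2  20. ] circ [644.7  19.5] 108.2 z 54.5 rgb [225. 228. 235.]
blob px [489. 229.] xy [ 590.8 -472.8] [ 592.5 -476.1] circ [ 595.9 -492.9] 32.6 z 58.6 rgb [123. 112.  96.]
blob px [294. 231.] xy [591.5  17.8] [592.   17.6] circ [589.6  15.3] 101.7 z 54.6 rgb [199. 211. 226.]
blob px [438. 242.] xy [ 559.3 -350. ] [ 559.4 -349.5] circ [ 559.2 -349.5] 19.9 z 54.5 rgb [216. 210. 196.]
blob px [429. 284.] xy [ 454.  -324.1] [ 453.4 -323.6] circ [ 453.2 -323.8] 19.4 z 54.5 rgb [222. 216. 203.]
blob px [160. 289.] xy [445.4 353.5] [446.4 353.5] circ [446.4 353.5] 19.4 z 54.7 rgb [202. 196. 181.]
blob px [186. 312.] xy [389.8 288. ] [389.2 287.5] circ [389.2 287.7] 19.6 z 54.6 rgb [ 85. 238. 226.]
blob px [304. 450.] xy [57.8 -6.9] [52.9 -6.4] circ [19.9 -3.8] 66.0 z 56.8 rgb [88. 80. 68.]
{'time': 1.15, 'joint_positions': [0.536, 0.515, 1.531, 0.0, 1.097, 0.48], 'tool_pos': [447.085, 354.723, 130.673], 'tcp_rot': [-3.141, 0.0, 1.627], 'contact_force': [0.983, 0.568, -0.048], 'finger_force': 0.0, 'grip_width': 91.943}
rows x y z turn: [-0.05  0.03 10.17] 0.0
hub 398 [-90.7  -0.7  80.9] [-115.   -24.8   44.3] [-65.1  25.  104.8]
handle 65 [-163.2  -16.4  117. ] [-173.1  -26.1  113.5] [-153.9   -6.8  121.2]
catch 94 [ -28.9 -135.2  113.3] [ -40.  -159.9  100.3] [ -19.  -111.4  118.9]
bar 349 [ -1.1 140.5 288.9] [-10.7 129.  201.4] [ 11.2 155.9 347.5]
jaw 239 [-38.9  -0.9  54. ] [-43.  -89.9  48.3] [-34.4  87.9  58.9]
```

```bash

python3 -m crank '[[[1,0,0,4,0],[1,0,0,8,0],[1,0,0,10.2,0],[1,0,0,10.2,0],[0,0,0,10.2,0],[0,0,0,10.2,0],[0,0,0,10.2,0],[0,0,0,10.2,0],[0,0,0,10.2,0],[0,0,0,10.2,0]]]'
python3 -m crank '[[[0,0,0,0,0],[0,0,0,-3,0],[0,0,0,-7,0],[0,0,0,-11,0],[0,0,0,-12,0],[0,0,0,-12,0],[0,0,0,-12,0],[0,0,0,-12,0],[0,0,0,-12,0],[0,0,0,-12,0]]]'
python3 - <<'E'
from h import *
print(S(-5,26)); to(S(-5,26),149); to(S(-5,26),61)
im,d=bot.capture("scene"); w=cloud("scene",d); print(bot.get_obs()["tool_pos"]); 
E
```

```text
time: 2.15
tool_pos: [447.5, 354.7, 29.1]
tcp_rot: [3.141, -0.0, 1.625]
contact_force: [0.5, 0.3, 0.6]
grip_width: 48.3
finger_force: 0.0
time: 3.15
tool_pos: [446.9, 354.4, 147.6]
tcp_rot: [-3.14, 0.001, 1.625]
contact_force: [-0.1, -0.5, -0.4]
grip_width: 39.3
finger_force: 30.0
[625.56543933  45.28260947]
rows x y z turn: [-31.83  16.16  -0.14] -0.1
rows x y z turn: [-31.83  16.18   8.66] -0.1
[447.07141523 354.47684584 147.91152598]
```

```bash

python3 -m crank '[[[0,-5,0,-4,0],[0,-10,0,-4,0],[0,-15,0,-4,0],[0,-20,0,-4,0],[0,-25,0,-4,0],[0,-29,0,-4,0],[0,-31.8,0,-4,0],[0,-31.8,4,-4,0],[0,-31.8,8,-4,0],[0,-31.8,12,-4,0]]]'
python3 -m crank '[[[0,0,2,0,0],[0,0,4.2,0,0],[0,0,4.2,0,0],[0,0,4.2,0,0],[0,0,4.2,0,0],[0,0,4.2,0,0],[0,0,4.2,0,0],[0,0,4.2,0,0],[0,0,4.2,0,0],[0,0,4.2,0,0]]]'
python3 - <<'E'
from h import *
to(S(-5,26),61); im,d=shot("scene","s2")
w=cloud("scene",d); q=w.reshape(-1,3); l=np.c_[(q[:,:2]-O)@np.c_[ex,ey],q[:,2]]
m=(abs(l[:,0]+5)<30)&(abs(l[:,1]-26)<30)&(l[:,2]>140)&(l[:,2]<176); k=l[m]; print(len(k),k.min(0),k.max(0),np.percentile(k,[2,98],axis=0))
m=m.reshape(480,640); v,u=np.nonzero(m);print(u.min(),u.max(),v.min(),v.max())
shot("top","t2")
cv2.imwrite("pics/s2c.png",cv2.resize(im[100:340,230:430],(500,600))[:,:,::-1])
E
```

```text
time: 4.2
tool_pos: [585.7, 43.1, 188.8]
tcp_rot: [3.141, -0.0, 1.624]
contact_force: [0.5, -0.4, 0.0]
grip_width: 39.1
finger_force: 30.0
time: 5.2
tool_pos: [626.3, 45.9, 188.8]
tcp_rot: [3.141, -0.0, 1.625]
contact_force: [0.3, 0.1, -1.0]
grip_width: 39.4
finger_force: 30.0
rows x y z turn: [-0.06 -0.07 12.78] -0.1
109 [-15.7777136   16.89142517 158.40242181] [ 17.64213659  48.38780518 175.9947252 ] [[-14.59947164  18.50099801 159.02274699]
 [ 16.7546853   47.84123923 175.90783367]]
317 335 252 262
```

View pics/s2c.png

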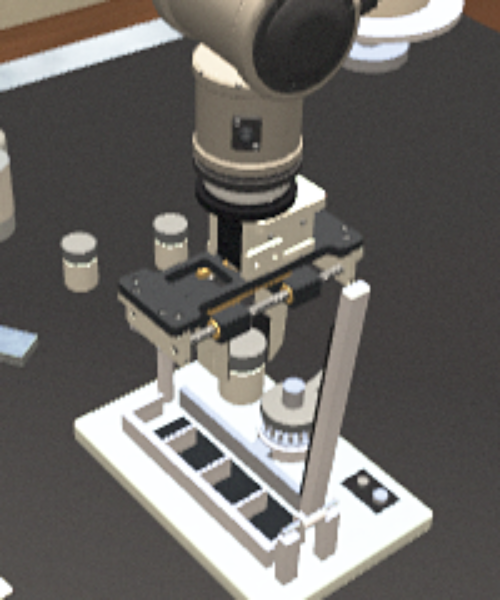

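The image shows the pot held upright between the fingers at about (245,360) in the crop, centred, with clearance from the bar. I lower it into bay 2.

```bash

python3 -m crank '[[[0,-0.1,-0.1,4,0],[0,-0.1,-0.1,8,0],[0,-0.1,-0.1,11,0],[0,-0.1,-0.1,12,0],[0,-0.1,-0.1,12.5,0],[0,-0.1,-0.1,12.8,0],[0,-0.1,-0.1,12.9,0],[0,-0.1,-0.1,12.9,0],[0,-0.1,-0.1,12.9,0],[0.65,-0.1,-0.1,12.9,0]]]'
python3 -m crank '[[[0.65,0,0,0,0],[0.65,0,0,0,0],[0.65,0,0,0,0],[0.65,0,0,-2,0],[0.65,0,0,-6,0],[0.65,0,0,-10,0],[0.65,0,0,-12,0],[0.65,0,-5,-12,0],[0.65,0,-10,-12,0],[0.65,0,-15,-12,0]]]'
python3 - <<'E'
from h import *
im,d=shot("top","t3"); pots(cloud("top",d),im); 
w=cloud("top",d).reshape(-1,3); l=np.c_[(w[:,:2]-O+B)@np.c_[ex,ey],w[:,2]]
m=(abs(l[:,0]+5)<30)&(abs(l[:,1]-26)<30)&(l[:,2]>75)&(l[:,2]<92); k=l[m]; print("pot in bay",k.mean(0).round(1),np.ptp(k,axis=0).round(1),len(k))
to(np.array([453.5,-324.0])+B,29); to(np.array([559.2,-349.5])+B,29)
E
```

```text
time: 6.3
tool_pos: [625.8, 44.8, 60.5]
tcp_rot: [3.14, 0.0, 1.625]
contact_force: [-0.6, 0.2, 0.4]
grip_width: 43.9
finger_force: 0.0
time: 7.3
tool_pos: [473.7, 36.6, 179.6]
tcp_rot: [3.141, 0.0, 1.625]
contact_force: [0.5, -0.2, 1.2]
grip_width: 59.3
finger_force: 0.0
blob px [292. 208.] xy [654.6  17.6] [650.8  20.2] circ [645.   19.4] 108.2 z 54.6 rgb [225. 228. 235.]
blob px [489. 229.] xy [ 588.2 -474.6] [ 590.9 -477.9] circ [ 596.8 -494.3] 33.0 z 56.1 rgb [123. 113.  96.]
blob px [299. 230.] xy [593.2  -2.7] [593.3   4.9] circ [591.9  15.4] 101.6 z 54.4 rgb [191. 203. 219.]
blob px [438. 242.] xy [ 559.2 -348.4] [ 558.9 -349. ] circ [ 559.5 -349.6] 19.5 z 54.5 rgb [215. 209. 195.]
blob px [430. 284.] xy [ 454.2 -324.1] [ 453.9 -324.3] circ [ 453.7 -324. ] 19.9 z 54.8 rgb [222. 216. 203.]
blob px [129. 288.] xy [448.5 432.2] [449.4 432.2] circ [449.8 431.4] 20.5 z 54.2 rgb [ 74. 232. 217.]
blob px [186. 312.] xy [389.8 286.7] [389.5 286.9] circ [389.4 287.4] 19.8 z 54.4 rgb [ 86. 240. 227.]
blob px [306. 450.] xy [ 57.5 -22.6] [ 53.7 -13.2] circ [22.4 -6.1] 64.5 z 57.2 rgb [89. 80. 68.]
pot in bay [-4.6 26.2 84.1] [38.2 38.1 13.5] 203
rows x y z turn: [-35.94  -2.52  14.77] -0.0
rows x y z turn: [-39.07   7.89  14.61] -0.0
```

```bash

python3 -m crank '[[[1,-5,-2.5,0,0],[1,-10,-2.5,2,0],[1,-15,-2.5,4,0],[1,-20,-2.5,6,0],[1,-25,-2.5,7,0],[1,-30,-2.5,7,0],[1,-34,-2.5,7,0],[1,-35.9,-2.5,7,0],[1,-35.9,-2.5,7,0],[1,-35.9,-2.5,7,0]]]'
python3 -m crank '[[[1,0,0,4,0],[1,0,0,7.7,0],[1,0,0,7.7,0],[0,0,0,7.7,0],[0,0,0,7.7,0],[0,0,0,7.7,0],[0,0,0,7.7,0],[0,0,0,7.7,0],[0,0,0,7.7,0],[0,0,0,7.7,0]]]'
python3 -m crank '[[[0,0,0,0,0],[0,0,0,0,0],[0,0,0,-4,0],[0,0,0,-8,0],[0,0,0,-12,0],[0,0,0,-16,0],[0,0,0,-16,0],[0,4,0,-16,0],[0,9,0,-16,0],[0,14,0,-16,0]]]'
python3 - <<'E'
from h import *
to(S(-5,-26),189); to(S(-5,-26),60)
E
```

```text
time: 8.35
tool_pos: [469.8, -323.2, 109.3]
tcp_rot: [-3.141, -0.001, 1.624]
contact_force: [-0.6, 0.2, 0.0]
grip_width: 91.7
finger_force: 0.0
time: 9.35
tool_pos: [470.0, -323.2, 32.9]
tcp_rot: [3.141, 0.0, 1.625]
contact_force: [-1.8, 0.4, 0.2]
grip_width: 40.4
finger_force: 0.5
time: 10.35
tool_pos: [461.9, -181.8, 191.5]
tcp_rot: [-3.141, -0.001, 1.623]
contact_force: [0.7, 0.7, -0.8]
grip_width: 39.2
finger_force: 30.0
rows x y z turn: [16.62 17.56  0.26] -0.2
rows x y z turn: [16.6  17.57 13.16] -0.2
```

```bash

python3 -m crank '[[[0,4,0,0,0],[0,8,0,0,0],[0,12,2,0,0],[0,16,6,0,0],[0,16.6,10,0,0],[0,16.6,14,0,0],[0,16.6,17,0,0],[0,16.6,17.6,0,0],[0,16.6,17.6,0,0],[0,16.6,17.6,0,0]]]'
python3 -m crank '[[[0,0,0,0,0],[0,0,0,0,0],[0,0,0,0,0],[0,0,0,0,0],[0,0,0,0,0],[0,0,0,0,0],[0,0,0,0,0],[0,0,0,0,0],[0,0,0,0,0],[0,0,0,0,0]]]'
python3 - <<'E'
from h import *
to(S(-5,-26),63.4)
im,d=shot("scene","s4"); f,cx,cy,Rm,t,_=cam("scene")
cv2.imwrite("pics/s4c.png",cv2.resize(im[150:330,230:380],(500,600))[:,:,::-1])
w=cloud("scene",d).reshape(-1,3); l=np.c_[(w[:,:2]-O-B)@np.c_[ex,ey],w[:,2]]
m=(abs(l[:,0]+5)<30)&(abs(l[:,1]+26)<30)&(l[:,2]>140)&(l[:,2]<172); k=l[m]; print(len(k),k.min(0),k.max(0))
E
```

```text
time: 11.35
tool_pos: [628.1, -8.1, 191.9]
tcp_rot: [-3.14, -0.0, 1.625]
contact_force: [-0.8, 0.3, -1.0]
grip_width: 39.2
finger_force: 30.0
time: 12.35
tool_pos: [629.2, -8.0, 192.7]
tcp_rot: [-3.142, -0.0, 1.625]
contact_force: [-1.0, -0.7, -0.8]
grip_width: 39.6
finger_force: 30.0
rows x y z turn: [ 0.14 -0.07 12.93] -0.1
75 [-18.29664978 -34.22612268 160.03117105] [ 15.59801888  -7.38221217 171.93482437]
```

View pics/s4c.png

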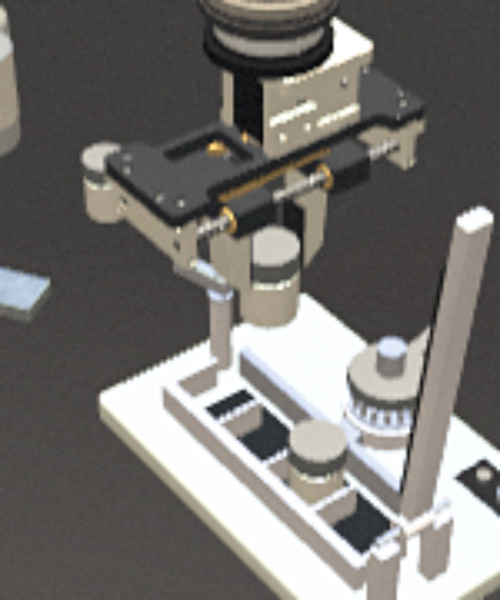

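Pot 1 stands upright in bay 2 (crop 318,455), and the second pot hangs centred at (272,275) over bay 1. I lower it.

```bash

python3 -m crank '[[[0,0.1,-0.1,4,0],[0,0.1,-0.1,8,0],[0,0.1,-0.1,11,0],[0,0.1,-0.1,12,0],[0,0.1,-0.1,12.5,0],[0,0.1,-0.1,12.8,0],[0,0.1,-0.1,12.9,0],[0,0.1,-0.1,12.9,0],[0,0.1,-0.1,12.9,0],[0.65,0.1,-0.1,12.9,0]]]'
python3 -m crank '[[[0.65,0,0,0,0],[0.65,0,0,0,0],[0.65,0,0,0,0],[0.65,0,0,-2,0],[0.65,0,0,-6,0],[0.65,0,0,-10,0],[0.65,0,0,-11,0],[0.65,0,-5,-11,0],[0.65,0,-10,-11,0],[0.65,0,-10,-11,0]]]'
python3 -m crank '[[[1,-5,0,0,0],[1,-10,0,0,0],[1,-15,0,0,0],[1,-20,0,0,0],[1,-25,0,0,0],[1,-30,0,3,0],[1,-32,0,6,0],[1,-32,0,6,0],[1,-32,0,6,0],[1,-32,0,6,0]]]'
python3 - <<'E'
from h import *
im,d=shot("top","t5"); pots(cloud("top",d),im); 
w=cloud("top",d).reshape(-1,3); l=np.c_[(w[:,:2]-O+B)@np.c_[ex,ey],w[:,2]]
for y in(-26,26):
    m=(abs(l[:,0]+5)<30)&(abs(l[:,1]-y)<26)&(l[:,2]>75)&(l[:,2]<92); k=l[m]; print("pot in bay",k.mean(0).round(1),np.ptp(k,axis=0).round(1),len(k))
state();to(np.array([559.2,-349.5])+B,29)
E
```

```text
time: 13.4
tool_pos: [628.6, -7.1, 64.5]
tcp_rot: [3.14, 0.0, 1.625]
contact_force: [0.7, -0.2, -1.1]
grip_width: 44.0
finger_force: 0.0
time: 14.4
tool_pos: [519.4, -11.5, 171.0]
tcp_rot: [-3.129, -0.003, 1.625]
contact_force: [-0.8, 0.5, -0.4]
grip_width: 59.7
finger_force: 0.0
time: 15.4
tool_pos: [546.4, -331.4, 114.7]
tcp_rot: [3.14, 0.001, 1.626]
contact_force: [-0.3, -0.4, 0.4]
grip_width: 91.6
finger_force: 0.0
blob px [292. 208.] xy [654.   17.6] [649.6  19.1] circ [642.7  19.4] 108.2 z 54.5 rgb [211. 215. 224.]
blob px [294. 231.] xy [591.9  16.5] [592.   16.8] circ [592.1  15.3] 101.6 z 54.4 rgb [180. 191. 209.]
blob px [129. 288.] xy [448.6 431.8] [449.5 431.8] circ [450.  431.8] 20.0 z 54.4 rgb [ 66. 220. 201.]
blob px [186. 312.] xy [389.7 289.2] [389.2 288.5] circ [388.9 287.8] 19.8 z 54.1 rgb [ 76. 230. 213.]
blob px [291. 447.] xy [63.1 24.6] [60.6 23.7] circ [55.1 23.8] 30.6 z 57.8 rgb [78. 71. 60.]
pot in bay [ -4.5 -25.8  83.8] [39.4 37.9 12.4] 204
pot in bay [-4.7 26.2 84.1] [37.8 38.1 11.9] 203
{'time': 15.45, 'joint_positions': [-0.665, 0.645, 1.336, 0.0, 1.158, -0.72], 'tool_pos': [546.641, -331.253, 115.206], 'tcp_rot': [3.14, 0.001, 1.626], 'contact_force': [0.206, 0.635, -0.937], 'finger_force': 0.0, 'grip_width': 91.695}
rows x y z turn: [-1.76  1.26  8.63] 0.0
```

```bash

python3 -m crank '[[[1,-1.8,1.3,0,0],[1,-1.8,1.3,0,0],[1,-1.8,1.3,0,0],[1,-1.8,1.3,0,0],[1,-1.8,1.3,0,0],[1,-1.8,1.3,0,0],[1,-1.8,1.3,0,0],[1,-1.8,1.3,0,0],[1,-1.8,1.3,0,0],[1,-1.8,1.3,0,0]]]'
python3 - <<'E'
from h import *
im,d=shot("scene","s6"); w=cloud("scene",d)
k=w[(abs(w[...,0]-560)<120)&(abs(w[...,1]+348)<100)&(w[...,2]>53)&(w[...,2]<58)]; print(len(k),k.mean(0),np.ptp(k,axis=0))
to(np.array([559.2,-349.5])+B,29)
E
```

```text
time: 16.45
tool_pos: [559.6, -349.3, 113.6]
tcp_rot: [-3.142, -0.0, 1.625]
contact_force: [0.1, -0.1, 0.3]
grip_width: 91.2
finger_force: 0.0
67 [ 561.05343057 -348.02108372   55.00871843] [38.63909112 37.27377581  4.5469475 ]
rows x y z turn: [0.11 0.09 8.46] -0.1
```

```bash

python3 -m crank '[[[1,0.1,0.1,4,0],[1,0.1,0.1,8.5,0],[1,0.1,0.1,8.5,0],[0,0.1,0.1,8.5,0],[0,0.1,0.1,8.5,0],[0,0.1,0.1,8.5,0],[0,0.1,0.1,8.5,0],[0,0.1,0.1,8.5,0],[0,0.1,0.1,8.5,0],[0,0.1,0.1,8.5,0]]]'
python3 -m crank '[[[0,0,0,0,0],[0,0,0,0,0],[0,0,0,-4,0],[0,0,0,-8,0],[0,0,0,-12,0],[0,0,0,-16,0],[0,0,0,-16,0],[0,4,1,-16,0],[0,9,2,-16,0],[0,14,3,-16,0]]]'
python3 -m crank '[[[0,5,1,0,0],[0,10,2,0,0],[0,13,3,0,0],[0,13,4,0,0],[0,13,4.5,0,0],[0,13,4.5,0,0],[0,13,4.5,0,0],[0,13,4.5,0,0],[0,13,4.5,0,0],[0,13,4.5,0,0]]]'
python3 - <<'E'
from h import *
to(S(-5,-78),59.5)
E
```

```text
time: 17.5
tool_pos: [560.5, -348.3, 28.9]
tcp_rot: [3.142, 0.0, 1.625]
contact_force: [-1.2, -0.1, 0.1]
grip_width: 40.1
finger_force: 0.4
time: 18.5
tool_pos: [582.1, -207.5, 187.3]
tcp_rot: [-3.14, -0.001, 1.623]
contact_force: [1.6, -0.3, -1.1]
grip_width: 39.4
finger_force: 30.0
time: 19.5
tool_pos: [620.4, -77.0, 188.8]
tcp_rot: [3.141, -0.0, 1.624]
contact_force: [0.3, 0.2, -1.2]
grip_width: 39.5
finger_force: 30.0
rows x y z turn: [ 1.78  1.19 12.93] -0.1
```

```bash

python3 -m crank '[[[0,1.8,1.2,0,0],[0,1.8,1.2,0,0],[0,1.8,1.2,0,0],[0,1.8,1.2,3,0],[0,1.8,1.2,7,0],[0,1.8,1.2,10,0],[0,1.8,1.2,10,0],[0,1.8,1.2,10,0],[0,1.8,1.2,10,0],[0,1.8,1.2,10,0]]]'
python3 - <<'E'
from h import *
to(S(-5,-78),59.5)
E
```

```text
time: 20.5
tool_pos: [632.7, -58.3, 91.0]
tcp_rot: [3.138, 0.001, 1.625]
contact_force: [-0.3, 0.2, -0.5]
grip_width: 39.4
finger_force: 30.0
rows x y z turn: [-0.01 -0.15  3.15] -0.1
```

```bash

python3 -m crank '[[[0,0,-0.1,1,0],[0,0,-0.1,2,0],[0,0,-0.1,2.6,0],[0,0,-0.1,2.9,0],[0,0,-0.1,3.1,0],[0,0,-0.1,3.1,0],[0,0,-0.1,3.1,0],[0.65,0,-0.1,3.1,0],[0.65,0,-0.1,3.1,0],[0.65,0,-0.1,3.1,0]]]'
python3 -m crank '[[[0.65,0,0,0,0],[0.65,0,0,-1,0],[0.65,0,0,-3,0],[0.65,0,0,-7,0],[0.65,0,0,-11,0],[0.65,0,-4,-11,0],[0.65,0,-8,-11,0],[0.65,0,-12,-11,0],[0.65,0,-15.8,-11,0],[0.65,0,-15.8,-11,0]]]'
python3 -m crank '[[[0.65,2,0,0,8],[0.65,4,0,0,16],[0.65,6.1,0,0,24],[0.65,6.1,0,0,32],[0.65,6.1,0,0,40],[0.65,6.1,0,0,48],[0.65,6.1,0,0,56],[0.65,6.1,0,0,64],[0.65,6.1,0,0,72],[0.65,6.1,0,0,77.4]]]'
python3 - <<'E'
from h import *
im,d=shot("top","t7"); pots(cloud("top",d),im); 
w=cloud("top",d).reshape(-1,3); l=np.c_[(w[:,:2]-O+B)@np.c_[ex,ey],w[:,2]]
for y in(-78,-26,26):
    m=(abs(l[:,0]+5)<30)&(abs(l[:,1]-y)<26)&(l[:,2]>75)&(l[:,2]<92); k=l[m]; print("pot in bay",k.mean(0).round(1),np.ptp(k,axis=0).round(1),len(k))
im,d=shot("scene","s7")
w=cloud("scene",d).reshape(-1,3); l=np.c_[(w[:,:2]-O-B)@np.c_[ex,ey],w[:,2]]
m=(abs(l[:,0]+163)<30)&(abs(l[:,1])<60)&(l[:,2]>85)&(l[:,2]<122); k=l[m]; print("handle scene",k.mean(0),k.min(0),k.max(0),len(k))
state();s=-0.22;to(S(-90-75*np.cos(s),75*np.sin(s)),87,YAW-s)
cv2.imwrite("pics/s7c.png",cv2.resize(im[150:350,240:420],(540,600))[:,:,::-1])
E
```

```text
time: 21.5
tool_pos: [630.7, -58.0, 57.5]
tcp_rot: [3.141, -0.0, 1.625]
contact_force: [-0.6, 1.0, -0.1]
grip_width: 57.7
finger_force: 0.0
time: 22.5
tool_pos: [468.3, -66.0, 168.1]
tcp_rot: [-3.138, -0.001, 1.624]
contact_force: [-1.0, 0.0, -0.2]
grip_width: 59.3
finger_force: 0.0
time: 23.5
tool_pos: [470.5, -5.6, 168.4]
tcp_rot: [3.141, -0.002, 0.269]
contact_force: [0.1, -0.4, -0.1]
grip_width: 60.1
finger_force: 0.0
blob px [291. 208.] xy [653.8  20. ] [650.  18.] circ [643.3  19.4] 108.4 z 54.2 rgb [225. 228. 235.]
blob px [489. 230.] xy [ 588.6 -473.7] [ 590.3 -477.1] circ [ 594.8 -492.1] 31.9 z 56.0 rgb [124. 113.  97.]
blob px [294. 231.] xy [592.3  15.2] [592.1  14.5] circ [590.7  15. ] 101.4 z 54.2 rgb [199. 210. 226.]
blob px [129. 288.] xy [448.4 431.8] [449.  431.9] circ [448.9 431.6] 20.1 z 54.3 rgb [ 74. 232. 217.]
blob px [186. 312.] xy [389.9 287.9] [389.5 288. ] circ [389.2 287.5] 19.8 z 54.4 rgb [ 85. 238. 226.]
blob px [316. 451.] xy [ 58.1 -38.3] [ 51.  -37.7] circ [ 36.6 -33.2] 47.5 z 57.9 rgb [92. 84. 71.]
pot in bay [ -6.5 -77.6  84.1] [38.8 37.9 11.6] 205
pot in bay [  0.8 -30.6  84.1] [38.4 37.5 13.6] 203
pot in bay [-4.8 26.1 84. ] [37.7 37.9 14.3] 205<stdin>:8: RuntimeWarning: Mean of empty slice.
  ret = um.true_divide(
Traceback (most recent call last):
ValueError: zero-size array to reduction operation minimum which has no identity
```

```bash

python3 - <<'E'
from h import *
s=-0.22;to(S(-90-75*np.cos(s),75*np.sin(s)),87,YAW-s)
im=np.load("pics/s7.npz")["im"]
cv2.imwrite("pics/s7c.png",cv2.resize(im[150:350,240:420],(540,600))[:,:,::-1])
E
```

```text
rows x y z turn: [-0.05 -0.    8.13] -0.1
```

View pics/s7c.png

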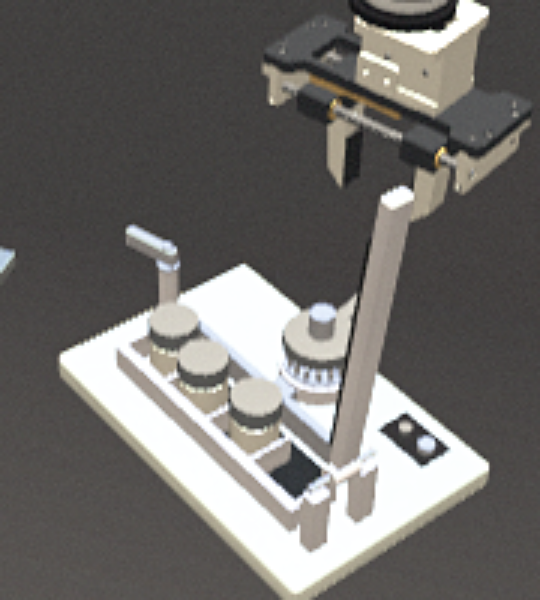

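All three pots stand upright in bays 0–2, at (175,335), (203,365) and (255,410) in the crop. The gripper is over the lever handle, so I grasp it.

```bash

python3 -m crank '[[[0.65,0,0,3,0],[0.65,0,0,6,0],[0.65,0,0,8.1,0],[0.65,0,0,8.1,0],[0,0,0,8.1,0],[0,0,0,8.1,0],[0,0,0,8.1,0],[0,0,0,8.1,0],[0,0,0,8.1,0],[0,0,0,8.1,0]]]'
python3 - <<'E'
from h import *
state()
E
```

```text
time: 24.6
tool_pos: [469.6, -5.7, 87.1]
tcp_rot: [3.141, -0.001, 0.274]
contact_force: [-0.5, -0.4, 2.0]
grip_width: 21.4
finger_force: 30.0
{'time': 24.6, 'joint_positions': [-0.176, 0.415, 1.86, 0.0, 0.866, 1.121], 'tool_pos': [469.61, -5.684, 87.063], 'tcp_rot': [3.141, -0.001, 0.274], 'contact_force': [-0.464, -0.36, 2.019], 'finger_force': 30.0, 'grip_width': 21.374}
```

```bash

python3 -m crank '[[[0,0.06,-0.98,0,7.5],[0,0.26,-1.94,0,15],[0,0.57,-2.87,0,22.5],[0,1.0,-3.75,0,30],[0,1.55,-4.57,0,37.5],[0,2.2,-5.3,0,45],[0,2.93,-5.95,0,52.5],[0,3.09,-6.07,0,54],[0,3.09,-6.07,0,54],[0,3.09,-6.07,0,54]]]'
python3 - <<'E'
from h import *
def l(): 
    p=state()["tool_pos"]; q=(np.array(p[:2])-O)@np.c_[ex,ey]; q=q-[-90,0]; print("swing",np.arctan2(q[1],-q[0]),"r",np.hypot(*q))
l()
im,d=shot("top","t8"); w=cloud("top",d).reshape(-1,3); l=np.c_[(w[:,:2]-O+B)@np.c_[ex,ey],w[:,2]]
for a in(l,):
  m=(abs(a[:,0]+35)<14)&(abs(a[:,1]+60)<35)&(a[:,2]>50)&(a[:,2]<60); k=a[m]; print("jaw",k.min(0),k.max(0),np.median(k,0))
E
```

```text
time: 25.6
tool_pos: [482.0, 61.1, 87.0]
tcp_rot: [3.141, 0.001, -0.666]
contact_force: [-4.5, -0.9, 6.6]
grip_width: 21.2
finger_force: 30.0
{'time': 25.6, 'joint_positions': [-0.032, 0.44, 1.815, -0.0, 0.888, 2.205], 'tool_pos': [482.043, 61.113, 86.982], 'tcp_rot': [3.141, 0.001, -0.666], 'contact_force': [-4.467, -0.923, 6.575], 'finger_force': 30.003, 'grip_width': 21.226}
swing 0.7140943896877695 r 75.98778891471311
jaw [-37.34758642 -94.96531866  50.28437392] [-24.37316701 -26.37240705  59.99305157] [-32.86331912 -62.29981217  53.77738294]
```

```bash

python3 -m crank '[[[0,0,0,-0.8,0],[0,0,0,-1.5,0],[0,0.08,1.1,-1.5,-8.44],[0,0.32,2.18,-1.5,-16.9],[0,0.72,3.2,-1.5,-25.3],[0,1.26,4.17,-1.5,-33.75],[0,1.94,5.04,-1.5,-42.2],[0,2.74,5.8,-1.5,-50.6],[0,3.65,6.43,-1.5,-59.1],[0,4.63,6.93,-1.5,-67.5]]]'
cat > l.py <<'E'
from h import *
p=state()["tool_pos"]; q=(np.array(p[:2])-O)@np.c_[ex,ey]; q=q-[-90,0]; print("swing",np.arctan2(q[1],-q[0]),"r",np.hypot(*q))
E
python3 l.py
```

```text
time: 26.65
tool_pos: [476.7, -22.1, 102.0]
tcp_rot: [-3.142, -0.001, 0.516]
contact_force: [4.1, 2.1, -6.3]
grip_width: 21.0
finger_force: 30.0
{'time': 26.65, 'joint_positions': [-0.208, 0.403, 1.825, 0.001, 0.913, 0.846], 'tool_pos': [476.735, -22.13, 102.007], 'tcp_rot': [-3.142, -0.001, 0.516], 'contact_force': [4.064, 2.131, -6.343], 'finger_force': 29.998, 'grip_width': 21.037}
swing -0.45629359347979564 r 75.0149564107238
```

```bash

python3 -m crank '[[[0,0,0,0,0],[0,0,0,0.5,0],[0,0,0,1,0],[0,0,0,1.5,0],[0,0,0,1.5,0],[0,0,0,1.5,0],[0,0,0,1.5,0],[0,0,0,1.5,0],[0,0,0,1.5,0],[0,0,0,1.5,0]]]'
python3 l.py
python3 -m crank '[[[0,0.08,-1.1,0,8.44],[0,0.32,-2.18,0,16.9],[0,0.72,-3.2,0,25.3],[0,1.26,-4.17,0,33.75],[0,1.94,-5.04,0,42.2],[0,2.74,-5.8,0,50.6],[0,3.65,-6.43,0,59.1],[0,4.63,-6.93,0,67.5],[0,4.63,-6.93,0,67.5],[0,4.63,-6.93,0,67.5]]]'
python3 l.py
cat > j.py <<'E'
from h import *
im,d=bot.capture("top"); w=cloud("top",d).reshape(-1,3); l=np.c_[(w[:,:2]-O+B)@np.c_[ex,ey],w[:,2]]
m=(abs(l[:,0]+30)<20)&(abs(l[:,1]+60)<35)&(l[:,2]>50)&(l[:,2]<60); k=l[m]; print("jaw",k.min(0),k.max(0),np.median(k,0))
for y in(-78,-26,26):
    m=(abs(l[:,0]+5)<30)&(abs(l[:,1]-y)<26)&(l[:,2]>75)&(l[:,2]<92); k=l[m]; print("pot",k.mean(0).round(1),np.ptp(k,axis=0).round(1),len(k))
E
python3 j.py
```

```text
time: 27.65
tool_pos: [476.4, -22.0, 86.9]
tcp_rot: [3.141, -0.0, 0.51]
contact_force: [0.6, -1.6, 4.0]
grip_width: 21.3
finger_force: 30.0
{'time': 27.65, 'joint_positions': [-0.207, 0.426, 1.841, -0.0, 0.875, 0.854], 'tool_pos': [476.412, -22.041, 86.916], 'tcp_rot': [3.141, -0.0, 0.51], 'contact_force': [0.557, -1.623, 3.988], 'finger_force': 30.002, 'grip_width': 21.292}
swing -0.45314963582087125 r 75.25384957430707
time: 28.65
tool_pos: [482.0, 61.5, 86.8]
tcp_rot: [3.141, 0.001, -0.668]
contact_force: [-3.3, -0.9, 7.4]
grip_width: 21.4
finger_force: 30.0
{'time': 28.65, 'joint_positions': [-0.031, 0.44, 1.815, 0.0, 0.888, 2.208], 'tool_pos': [482.012, 61.546, 86.842], 'tcp_rot': [3.141, 0.001, -0.668], 'contact_force': [-3.343, -0.894, 7.435], 'finger_force': 30.003, 'grip_width': 21.405}
swing 0.7183427576997117 r 76.27862716274278
jaw [-30.04315119 -93.3451902   50.05771733] [-10.30091122 -26.96466657  59.13839509] [-25.28453824 -58.90806454  54.41252283]
pot [ -2.2 -77.7  84.2] [38.2 37.8 13.1] 202
pot [  1.  -30.5  84. ] [38.  38.  12.2] 200
pot [-2.5 26.1 83.9] [38.3 37.6 14.8] 207
```

```bash

python3 -m crank '[[[0,0,0,-0.8,0],[0,0,0,-1.5,0],[0,0.06,0.98,-1.5,-7.5],[0,0.26,1.94,-1.5,-15],[0,0.57,2.87,-1.5,-22.5],[0,1.0,3.75,-1.5,-30],[0,1.55,4.57,-1.5,-37.5],[0,2.2,5.3,-1.5,-45],[0,2.2,5.3,-1.5,-45],[0,2.2,5.3,-0.8,-45]]]'
python3 -m crank '[[[0,0,0,0.8,0],[0,0,0,0.8,0],[0,0,0,0.8,0],[0,0.02,-0.52,0.8,4],[0,0.07,-1.04,0.8,8],[0,0.16,-1.56,0.8,12],[0,0.26,-1.94,0.8,15],[0,0.37,-2.32,0.8,18],[0,0.45,-2.56,0.8,20],[0,0.45,-2.56,0.8,20]]]'
python3 l.py; python3 j.py
```

```text
time: 29.7
tool_pos: [467.3, 6.2, 95.0]
tcp_rot: [-3.141, -0.001, 0.113]
contact_force: [1.9, -0.4, -4.8]
grip_width: 21.9
finger_force: 30.0
time: 30.7
tool_pos: [468.4, 32.1, 86.6]
tcp_rot: [3.141, 0.0, -0.233]
contact_force: [-1.0, -3.4, 1.9]
grip_width: 21.4
finger_force: 30.0
{'time': 30.7, 'joint_positions': [-0.095, 0.416, 1.86, -0.0, 0.867, 1.709], 'tool_pos': [468.422, 32.07, 86.626], 'tcp_rot': [3.141, 0.0, -0.233], 'contact_force': [-1.011, -3.374, 1.894], 'finger_force': 30.002, 'grip_width': 21.399}
swing 0.28809553005021615 r 75.75625102224367
jaw [-28.13857589 -93.5459909   50.45487116] [-10.29145338 -27.09537069  58.6055277 ] [-23.52555714 -59.06826574  53.85437552]
pot [ -0.2 -77.9  84.1] [38.6 37.9 12.6] 205
pot [  0.9 -30.6  84. ] [38.  37.5 14.4] 203
pot [-0.3 26.1 83.9] [38.5 37.9 11.9] 204
```

```bash

python3 -m crank '[[[0,0,-0.26,0,2],[0,0.02,-0.52,0,4],[0,0.04,-0.78,0,6],[0,0.04,-0.78,0,6],[0,0.04,-0.78,0,6],[0,0.04,-0.78,0,6],[0,0.04,-0.78,0,6],[0,0.04,-0.78,0,6],[0,0.04,-0.78,0,6],[0,0.04,-0.78,0,6]]]'
python3 l.py; python3 j.py
```

```text
time: 31.75
tool_pos: [470.0, 38.3, 86.6]
tcp_rot: [3.139, 0.001, -0.336]
contact_force: [-3.0, -8.5, 2.5]
grip_width: 21.4
finger_force: 30.0
{'time': 31.75, 'joint_positions': [-0.08, 0.419, 1.853, -0.002, 0.871, 1.828], 'tool_pos': [470.02, 38.294, 86.561], 'tcp_rot': [3.139, 0.001, -0.336], 'contact_force': [-3.025, -8.522, 2.462], 'finger_force': 30.041, 'grip_width': 21.401}
swing 0.3728432500633682 r 75.90895907525767
jaw [-27.8342192  -93.60754995  50.26490701] [-10.2862507  -27.08966976  58.99407915] [-22.79062174 -57.90017163  53.42206809]
pot [ -0.  -77.7  83.9] [37.9 37.8 12.1] 204
pot [  0.9 -30.7  83.8] [37.9 37.4 13.2] 201
pot [-0.2 26.2 84. ] [37.9 38.2 12.4] 203
```

```bash

python3 -m crank '[[[0,0,-0.13,0,1],[0,0,-0.26,0,2],[0,0.01,-0.39,0,3],[0,0.01,-0.39,0,3],[0,0.01,-0.39,0,3],[0,0.01,-0.39,0,3],[0,0.01,-0.39,0,3],[0,0.01,-0.39,0,3],[0,0.01,-0.39,0,3],[0,0.01,-0.39,0,3]]]'
python3 l.py; python3 j.py
```

```text
time: 32.8
tool_pos: [470.9, 41.2, 86.4]
tcp_rot: [3.138, 0.002, -0.388]
contact_force: [-4.1, -12.0, 2.2]
grip_width: 21.5
finger_force: 30.1
{'time': 32.8, 'joint_positions': [-0.073, 0.422, 1.849, -0.004, 0.873, 1.888], 'tool_pos': [470.91, 41.151, 86.44], 'tcp_rot': [3.138, 0.002, -0.388], 'contact_force': [-4.083, -11.996, 2.207], 'finger_force': 30.068, 'grip_width': 21.537}
swing 0.41221311174823466 r 76.01382801577762
jaw [-28.09432196 -93.56234462  50.38277329] [-10.13959632 -27.17949831  58.9608465 ] [-22.95617359 -57.82568102  54.28578842]
pot [ -0.  -77.8  84.2] [39.5 37.9 12.5] 204
pot [  0.9 -30.4  84. ] [38.1 38.  13.9] 202
pot [-0.2 26.1 83.8] [38.4 37.5 11.9] 205
```

```bash

python3 -m crank '[[[0,0,-0.13,0,1],[0,0,-0.26,0,2],[0,0.01,-0.39,0,3],[0,0.02,-0.52,0,4],[0,0.04,-0.65,0,5],[0,0.05,-0.78,0,6],[0,0.05,-0.78,0,6],[0,0.05,-0.78,0,6],[0,0.05,-0.78,0,6],[0,0.05,-0.78,0,6]]]'
python3 l.py; python3 j.py
python3 - <<'E'
from h import *
for n in("top0","t3","t8"):
    l=np.load(f"pics/{n}.npz")["w"].reshape(-1,3); l=np.c_[(l[:,:2]-O+B)@np.c_[ex,ey],l[:,2]]
    m=(abs(l[:,0]+30)<20)&(abs(l[:,1]-78)<20)&(l[:,2]>50)&(l[:,2]<60)&(l[:,0]<-5); k=l[m]; print(n,np.percentile(k[:,0],[2,20,50,80,98]).round(1))
im,d=shot("top","t9"); l=cloud("top",d).reshape(-1,3); l=np.c_[(l[:,:2]-O+B)@np.c_[ex,ey],l[:,2]]
m=(abs(l[:,0]+30)<20)&(abs(l[:,1]-78)<20)&(l[:,2]>50)&(l[:,2]<60)&(l[:,0]<-5); k=l[m]; print(np.percentile(k[:,0],[2,20,50,80,98]).round(1))
E
```

```text
time: 33.85
tool_pos: [475.0, 50.1, 86.6]
tcp_rot: [3.141, 0.001, -0.494]
contact_force: [-3.7, -3.1, 3.4]
grip_width: 21.3
finger_force: 30.0
{'time': 33.85, 'joint_positions': [-0.056, 0.428, 1.838, 0.0, 0.877, 2.009], 'tool_pos': [475.006, 50.097, 86.565], 'tcp_rot': [3.141, 0.001, -0.494], 'contact_force': [-3.74, -3.145, 3.416], 'finger_force': 30.028, 'grip_width': 21.276}
swing 0.5418035163354938 r 75.93644627542898
jaw [-28.17464518 -93.56489121  50.25839193] [-10.10167704 -25.07498367  59.92626046] [-23.46953451 -56.54991915  53.77676801]
pot [ -0.1 -77.7  83.8] [39.3 37.9 13.7] 205
pot [  0.9 -30.4  83.8] [38.3 37.9 13.6] 202
pot [-0.2 26.1 83.6] [38.4 37.6 14. ] 204
top0 [-42.7 -41.3 -38.9 -36.2 -34.9]
t3 [-40.4 -38.5 -37.2 -35.6 -34.8]
t8 [-36.9 -35.7 -33.  -30.7 -29.4]
[-27.9 -26.6 -24.2 -21.4 -20.1]
```

```bash

python3 - <<'E'
from h import *
for n in("top0","t8","t9"):
    l=np.load(f"pics/{n}.npz")["w"].reshape(-1,3); l=np.c_[(l[:,:2]-O+B)@np.c_[ex,ey],l[:,2]]
    m=(l[:,0]>12)&(l[:,0]<40)&(abs(l[:,1]-78)<18)&(l[:,2]>52)&(l[:,2]<58); print(n,"fence",np.percentile(l[m][:,0],[0,2,50,98]).round(1))
    m=(l[:,0]<-10)&(l[:,0]>-50)&(abs(l[:,1]-78)<18)&(l[:,2]>52)&(l[:,2]<58); print("jaw",np.percentile(l[m][:,0],[0,2,50,98,100]).round(1))
    m=(np.hypot(l[:,0]+90,l[:,1])<22)&(l[:,2]>75)&(l[:,2]<112); print("hub",np.percentile(l[m][:,2],[5,30,50,80,98]).round(1),m.sum())
im,d=shot("scene","s9"); cv2.imwrite("pics/s9c.png",cv2.resize(im[210:340,270:420],(690,598),interpolation=cv2.INTER_CUBIC)[:,:,::-1])
E
```

```text
top0 fence [21.3 21.6 25.4 29.5]
jaw [-43.  -42.7 -39.1 -34.8 -34.5]
hub [ 76.5  78.6  79.8  97.7 102.9] 244
t8 fence [21.3 21.6 25.2 29.1]
jaw [-37.  -36.9 -32.8 -29.3 -29.3]
hub [ 76.4  78.6  79.9  98.5 102.8] 199
t9 fence [21.2 21.6 25.3 29.2]
jaw [-27.9 -27.9 -24.1 -20.1 -20.1]
hub [ 76.2  78.8  79.9  98.7 103.2] 209
```

View pics/s9c.png

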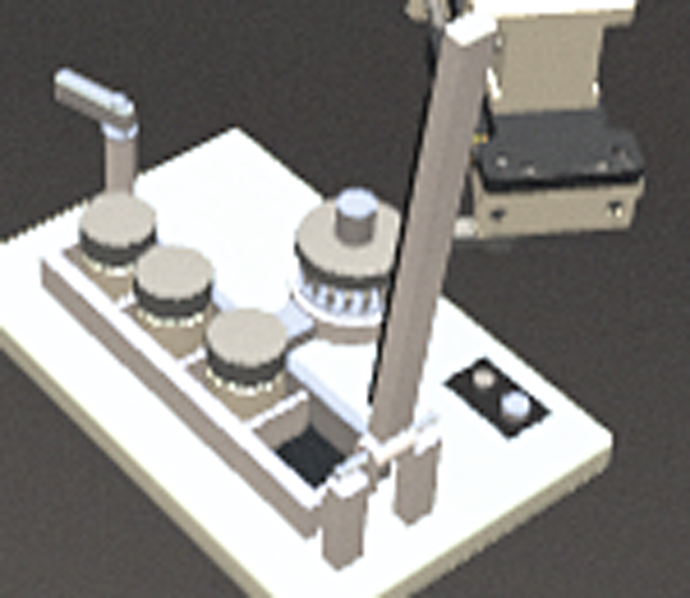

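```bash

python3 -m crank '[[[0.5,0,0,0,0],[0.5,0,0,0,0],[0.5,0,0,0,0],[0.5,0,0,-3,0],[0.5,0,0,-6,0],[0.5,-4,0,-7,0],[0.5,-8,0,-7,0],[0.5,-11,0,-7,0],[0.5,-11,0,-7,0],[0.5,-11,0,-7,0]]]'
cat > hd.py <<'E'
from h import *
im,d=shot("top","t10"); l=cloud("top",d).reshape(-1,3); l=np.c_[(l[:,:2]-O+B)@np.c_[ex,ey],l[:,2]]
m=(l[:,0]>-185)&(l[:,0]<-125)&(abs(l[:,1])<85)&(l[:,2]>104)&(l[:,2]<140); k=l[m]
if len(k): c=np.median(k,0); print("handle",len(k),c.round(1),k.mean(0).round(1),"max z",k[:,2].max(),"swing",np.arctan2(k[:,1].mean(),-90-k[:,0].mean()))
m=(l[:,0]<-10)&(l[:,0]>-50)&(abs(l[:,1]-78)<18)&(l[:,2]>52)&(l[:,2]<58); print("jaw",np.percentile(l[m][:,0],[0,2,50,98,100]).round(1))
E
python3 hd.py; python3 l.py
```

```text
time: 35.0
tool_pos: [379.4, 102.4, 157.2]
tcp_rot: [-3.141, -0.002, -0.492]
contact_force: [0.6, 0.1, -0.3]
grip_width: 45.8
finger_force: 0.0
handle 68 [-152.8   40.   116.6] [-152.7   40.   116.4] max z 122.13829441453639 swing 0.56767906597027
jaw [-27.8 -27.8 -24.2 -20.  -19.8]
{'time': 35.05, 'joint_positions': [0.067, 0.183, 1.963, -0.0, 0.994, 2.131], 'tool_pos': [380.005, 102.15, 157.087], 'tcp_rot': [-3.141, -0.002, -0.493], 'contact_force': [0.787, 0.155, -1.109], 'finger_force': 0.0, 'grip_width': 45.989}
swing 0.5505881150189976 r 184.2581634938064
```

```bash

python3 -m crank '[[[0.5,4,0,0,0],[0.5,8,0,0,0],[0.5,11,0,0,0],[0.5,11,0,0,0],[0.5,11,0,3,0],[0.5,11,0,7,0],[0.5,11,0,7,0],[0,11,0,7,0],[0,11,0,7,0],[0,11,0,7,0]]]'
python3 -m crank '[[[0,0,0,0,0],[0,0,0,0,0],[0,0,-0.13,0,1],[0,0,-0.26,0,2],[0,0.01,-0.39,0,3],[0,0.01,-0.39,0,3],[0,0.01,-0.39,0,3],[0,0.01,-0.39,0,3],[0,0.01,-0.39,0,3],[0,0.01,-0.39,0,3]]]'
python3 l.py;
python3 -m crank '[[[0,0,0,0,0],[0,0,-0.13,0,1],[0,0,-0.26,0,2],[0,0.01,-0.39,0,3],[0,0.01,-0.39,0,3],[0,0.01,-0.39,0,3],[0,0.01,-0.39,0,3],[0,0.01,-0.39,0,3],[0,0.01,-0.39,0,3],[0,0.01,-0.39,0,3]]]'
python3 l.py; python3 hd.py
```

```text
time: 36.05
tool_pos: [476.8, 50.0, 88.4]
tcp_rot: [-3.14, -0.003, -0.494]
contact_force: [0.1, 0.3, -0.3]
grip_width: 26.2
finger_force: 0.0
time: 37.05
tool_pos: [478.3, 53.6, 88.0]
tcp_rot: [-3.14, -0.002, -0.546]
contact_force: [-1.8, 1.7, 7.6]
grip_width: 21.6
finger_force: 30.0
{'time': 37.05, 'joint_positions': [-0.048, 0.429, 1.83, 0.0, 0.88, 2.069], 'tool_pos': [478.312, 53.609, 88.048], 'tcp_rot': [-3.14, -0.002, -0.546], 'contact_force': [-1.8, 1.74, 7.588], 'finger_force': 30.0, 'grip_width': 21.613}
swing 0.6040022139764027 r 74.79918952247311
time: 38.05
tool_pos: [480.2, 56.6, 88.0]
tcp_rot: [-3.141, -0.002, -0.598]
contact_force: [-2.5, 0.5, 8.1]
grip_width: 21.5
finger_force: 30.0
{'time': 38.05, 'joint_positions': [-0.041, 0.433, 1.823, -0.0, 0.883, 2.128], 'tool_pos': [480.188, 56.614, 88.021], 'tcp_rot': [-3.141, -0.002, -0.598], 'contact_force': [-2.492, 0.502, 8.091], 'finger_force': 30.001, 'grip_width': 21.468}
swing 0.6513467006979622 r 74.84944283629754
jaw [-27.9 -27.8 -24.5 -20.  -19.5]
```

```bash

cat > jw.py <<'E'
from h import *
g=[]
for i in range(4):
    im,d=bot.capture("top"); l=cloud("top",d).reshape(-1,3); l=np.c_[(l[:,:2]-O+B)@np.c_[ex,ey],l[:,2]]
    a=l[(l[:,0]<-8)&(l[:,0]>-50)&(abs(l[:,1]-76)<20)&(l[:,2]>52)&(l[:,2]<58)][:,0]
    ps=[l[(abs(l[:,0])<30)&(abs(l[:,1]-y)<26)&(l[:,2]>78)&(l[:,2]<92)][:,0].mean() for y in(-78,-26,26)]
    g.append([a.mean(),np.median(a),len(a)]+ps)
print("jaw mean, median, n, pots x",np.mean(g,0).round(2))
E
python3 jw.py
python3 -m crank '[[[0,0,-0.13,0,1],[0,0,-0.26,0,2],[0,0.01,-0.39,0,3],[0,0.02,-0.52,0,4],[0,0.02,-0.52,0,4],[0,0.02,-0.52,0,4],[0,0.02,-0.52,0,4],[0,0.02,-0.52,0,4],[0,0.02,-0.52,0,4],[0,0.02,-0.52,0,4]]]'
python3 l.py; python3 jw.py
```

```text
jaw mean, median, n, pots x [-2.388e+01 -2.385e+01  4.275e+01  1.000e-01  1.080e+00 -3.000e-02]
time: 39.3
tool_pos: [482.9, 60.5, 88.0]
tcp_rot: [3.142, -0.001, -0.668]
contact_force: [-4.2, -2.1, 8.9]
grip_width: 21.3
finger_force: 30.0
{'time': 39.3, 'joint_positions': [-0.033, 0.438, 1.814, -0.001, 0.888, 2.207], 'tool_pos': [482.867, 60.474, 87.964], 'tcp_rot': [3.142, -0.001, -0.668], 'contact_force': [-4.167, -2.137, 8.874], 'finger_force': 30.018, 'grip_width': 21.296}
swing 0.7140827268208216 r 74.94542412423027
jaw mean, median, n, pots x [-2.369e+01 -2.375e+01  4.450e+01  1.200e-01  1.040e+00 -2.000e-02]
```

```bash

python3 -m crank '[[[0,0,0,-0.8,0],[0,0,0,-1.5,0],[0,0.06,0.98,-1.5,-7.5],[0,0.26,1.94,-1.5,-15],[0,0.57,2.87,-1.5,-22.5],[0,1.0,3.75,-1.5,-30],[0,1.55,4.57,-1.5,-37.5],[0,2.2,5.3,-1.5,-45],[0,2.2,5.3,-1.5,-45],[0,2.2,5.3,-1.5,-45]]]'
python3 l.py
python3 -m crank '[[[0,0,0,0.5,0],[0,0,0,1,0],[0,0,0,1.5,0],[0,0,0,1.5,0],[0,0,0,1.5,0],[0,0,0,1.5,0],[0,0,0,1.5,0],[0,0,0,1.5,0],[0,0,0,1.5,0],[0,0,0,1.5,0]]]'
python3 l.py; python3 jw.py
python3 - <<'E'
from h import *
l=np.load("pics/top0.npz")["w"].reshape(-1,3); l=np.c_[(l[:,:2]-O+B)@np.c_[ex,ey],l[:,2]]
a=l[(l[:,0]<-8)&(l[:,0]>-50)&(abs(l[:,1]-76)<20)&(l[:,2]>52)&(l[:,2]<58)][:,0]; print(a.mean(),np.median(a),len(a))
E
```

```text
time: 40.5
tool_pos: [468.3, 6.0, 102.1]
tcp_rot: [-3.141, -0.003, 0.117]
contact_force: [4.9, 3.3, -6.2]
grip_width: 21.4
finger_force: 30.0
{'time': 40.5, 'joint_positions': [-0.152, 0.388, 1.849, 0.002, 0.902, 1.301], 'tool_pos': [468.319, 5.984, 102.14], 'tcp_rot': [-3.141, -0.003, 0.117], 'contact_force': [4.926, 3.26, -6.219], 'finger_force': 29.999, 'grip_width': 21.45}
swing -0.06079153610523822 r 74.32167662281294
time: 41.5
tool_pos: [468.0, 5.1, 87.6]
tcp_rot: [3.14, -0.002, 0.117]
contact_force: [1.3, -1.4, 8.1]
grip_width: 21.2
finger_force: 30.0
{'time': 41.5, 'joint_positions': [-0.153, 0.411, 1.865, -0.001, 0.864, 1.302], 'tool_pos': [468.021, 5.103, 87.62], 'tcp_rot': [3.14, -0.002, 0.117], 'contact_force': [1.304, -1.387, 8.108], 'finger_force': 29.998, 'grip_width': 21.215}
swing -0.07203601867798395 r 74.72414620256578
jaw mean, median, n, pots x [-2.382e+01 -2.380e+01  4.425e+01  1.500e-01  1.060e+00 -2.000e-02]
-38.85151365361596 -39.04041171813324 41
```

```bash

python3 -m crank '[[[0,0,-0.13,0,1],[0,0,-0.26,0,2],[0,0.01,-0.39,0,3],[0,0.02,-0.52,0,4],[0,0.03,-0.65,0,5],[0,0.04,-0.78,0,6],[0,0.04,-0.78,0,6],[0,0.04,-0.78,0,6],[0,0.04,-0.78,0,6],[0,0.04,-0.78,0,6]]]'
python3 l.py; python3 jw.py
```

```text
time: 42.7
tool_pos: [467.4, 11.2, 87.6]
tcp_rot: [3.138, -0.002, 0.013]
contact_force: [0.2, -11.4, 6.3]
grip_width: 21.8
finger_force: 30.0
{'time': 42.7, 'joint_positions': [-0.138, 0.41, 1.866, -0.005, 0.863, 1.423], 'tool_pos': [467.417, 11.179, 87.562], 'tcp_rot': [3.138, -0.002, 0.013], 'contact_force': [0.195, -11.402, 6.276], 'finger_force': 30.033, 'grip_width': 21.828}
swing 0.009643113532826902 r 74.79990521112363
jaw mean, median, n, pots x [-23.71 -23.71  39.75   0.13   0.96  -0.1 ]
```

```bash

python3 -m crank '[[[0.5,0,0.2,0,0],[0.5,0,0.2,0,0],[0.5,0,0.2,0,0],[0.5,0,0.2,0,0],[0.5,0,0.2,-3,0],[0.5,0,0.2,-7,0],[0.2,-4,0.2,-11,-8],[0.2,-4,0.2,-14,-16],[0,-4,0.2,-14,-24],[0,-4,0.2,-14,-32]]]'
python3 -m crank '[[[0,0,0,0,-8],[0,0,0,0,-16],[0,0,0,0,-24],[0,0,0,0,-32],[0,0,0,0,-40],[0,0,0,0,-48],[0,0,0,0,-56],[0,0,0,0,-60],[0,0,0,0,-60],[0,0,0,0,-60]]]'
python3 hd.py; python3 - <<'E'
from h import *
state();to(S(-205,182),320);to(S(0,182),320)
l=np.load("pics/t10.npz")["w"].reshape(-1,3);l=np.c_[(l[:,:2]-O+B)@np.c_[ex,ey],l[:,2]]
m=(abs(l[:,0])<20)&(l[:,1]>100)&(l[:,1]<200)&(l[:,2]>330)&(l[:,2]<360); k=l[m]; print("bar tip",k.mean(0),k.min(0),k.max(0),len(k))
E
```

```text
time: 43.9
tool_pos: [426.6, 11.3, 227.8]
tcp_rot: [3.141, -0.002, 0.577]
contact_force: [-0.2, 0.4, 0.2]
grip_width: 18.6
finger_force: 0.0
time: 44.9
tool_pos: [426.4, 11.2, 226.5]
tcp_rot: [-3.141, -0.0, 1.616]
contact_force: [0.6, -0.5, 1.2]
grip_width: 0.9
finger_force: 0.0
handle 8 [-161.4   -1.   117.1] [-161.7   -1.   116.7] max z 119.9079100533789 swing -0.01441492315577866
jaw [-27.6 -27.4 -23.3 -19.8 -19.5]
{'time': 44.95, 'joint_positions': [-0.154, 0.162, 1.771, 0.0, 1.21, -0.2], 'tool_pos': [426.491, 11.127, 226.535], 'tcp_rot': [-3.141, -0.0, 1.616], 'contact_force': [0.337, -0.411, 0.092], 'finger_force': 0.0, 'grip_width': -0.011}
rows x y z turn: [17.91 -0.12 -9.34] -0.6
rows x y z turn: [18.11 20.38 -9.35] -0.6
bar tip [ -0.57019625 148.61197176 342.09528945] [ -9.92588325 142.4431241  330.23623458] [  9.98126538 155.8816559  348.08875842] 92
```

```bash

python3 -m crank '[[[0,0,0,-5,-0.6],[0,4,0,-9.3,-0.6],[0,9,0,-9.3,-0.6],[0,14,0,-9.3,-0.6],[0,18.1,0,-9.3,-0.6],[0,18.1,4,-9.3,-0.6],[0,18.1,9,-9.3,-0.6],[0,18.1,14,-9.3,-0.6],[0,18.1,18,-9.3,-0.6],[0,18.1,20.4,-9.3,-0.6]]]'
python3 -m crank '[[[0,0,0,0,0],[0,0,0,0,0],[0,0,0,0,0],[0,0,0,0,0],[0,0,0,0,0],[0,0,0,0,0],[0,0,0,0,0],[0,0,0,0,0],[0,0,0,0,0],[0,0,0,0,0]]]'
python3 - <<'E'
from h import *
p=state()["tool_pos"]; print((np.array(p[:2])-O)@np.c_[ex,ey])
E
```

```text
time: 45.95
tool_pos: [624.2, 201.3, 318.0]
tcp_rot: [-3.14, 0.0, 1.627]
contact_force: [-1.4, -0.1, 0.1]
grip_width: 0.6
finger_force: 0.0
time: 46.95
tool_pos: [622.0, 201.4, 319.7]
tcp_rot: [-3.141, -0.0, 1.628]
contact_force: [-0.9, 0.0, 0.2]
grip_width: 0.7
finger_force: 0.0
{'time': 46.95, 'joint_positions': [0.196, 0.556, 0.932, 0.0, 1.653, 0.138], 'tool_pos': [621.971, 201.361, 319.662], 'tcp_rot': [-3.141, -0.0, 1.628], 'contact_force': [-0.868, 0.02, 0.25], 'finger_force': 0.0, 'grip_width': 0.657}
[6.92255918e-02 1.82037778e+02]
```

```bash

python3 -m crank '[[[0,-3.2,0,1.2,0],[0,-5.7,0,1.3,0],[0,-7.8,0,1.5,0],[0,-9.9,0,1.9,0],[0,-12,0,2.5,0],[0,-14,0,3.3,0],[0,-15.9,0,4.4,0],[0,-17.6,0,5.6,0],[0,-19.3,0,6.9,0],[0,-20.8,0,8.5,0]]]'
python3 -m crank '[[[0,-0.9,0,1.9,0],[0,-1.6,0,3.9,0],[0,-2.1,0,6,0],[0,-2.4,0,8,0],[0,-2.5,0,10,0],[0,-2.4,0,11,0],[0,-2.3,0,12.2,0],[0,-2.3,0,13.1,0],[0,-2.3,0,13.1,0],[0,-2.3,0,13.1,0]]]'
python3 - <<'E'
from h import *
p=state()["tool_pos"]; print((np.array(p[:2])-O)@np.c_[ex,ey])
im,d=shot("scene","s11"); cv2.imwrite("pics/s11c.png",cv2.resize(im[150:350,240:420],(540,600))[:,:,::-1])
E
```

```text
time: 47.95
tool_pos: [634.1, -7.2, 234.3]
tcp_rot: [3.141, -0.0, 1.628]
contact_force: [-0.7, -0.0, 0.3]
grip_width: 0.2
finger_force: 0.4
time: 48.95
tool_pos: [635.5, -29.1, 104.0]
tcp_rot: [3.141, -0.0, 1.629]
contact_force: [0.1, -0.3, -0.9]
grip_width: 0.7
finger_force: 0.0
{'time': 48.95, 'joint_positions': [-0.166, 0.652, 1.356, 0.0, 1.133, -0.224], 'tool_pos': [635.536, -29.066, 104.011], 'tcp_rot': [3.141, -0.0, 1.629], 'contact_force': [0.15, -0.295, -0.863], 'finger_force': 0.0, 'grip_width': 0.673}
[  0.83079459 -48.78735675]
```

View pics/s11c.png

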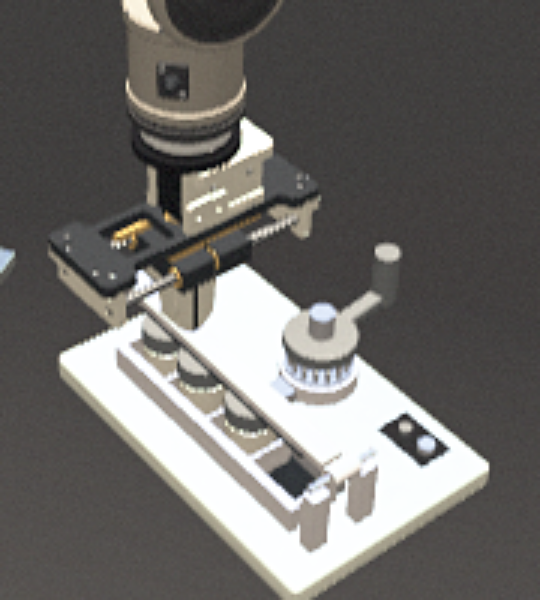

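The bar lies almost flat over the three pots, from (335,465) to (150,310), and the lever is down at (387,270). I press the bar the rest of the way.

```bash

python3 -m crank '[[[0,0,0,0.2,0],[0,0,0,0.4,0],[0,0,0,0.5,0],[0,0,0,0.6,0],[0,0,0,0.7,0],[0,0,0,0.7,0],[0,0,0,0.7,0],[0,0,0,0.7,0],[0,0,0,0.7,0],[0,0,0,0.7,0]]]'
python3 -c "
from h import *
state()"
```

```text
time: 50.0
tool_pos: [635.5, -29.3, 98.2]
tcp_rot: [3.14, 0.0, 1.629]
contact_force: [-2.7, 0.1, 8.2]
grip_width: 0.8
finger_force: 4.1
{'time': 50.0, 'joint_positions': [-0.166, 0.658, 1.363, -0.0, 1.119, -0.224], 'tool_pos': [635.51, -29.257, 98.155], 'tcp_rot': [3.14, 0.0, 1.629], 'contact_force': [-2.739, 0.125, 8.232], 'finger_force': 4.1, 'grip_width': 0.774}
```

```bash

python3 -m crank '[[[0,0,0,0.1,0],[0,0,0,0.2,0],[0,0,0,0.2,0],[0,0,0,0.2,0],[0,0,0,-1,0],[0,0,0,-5,0],[0,0,-5,-6,0],[0,0,-10,-6,0],[0,-4,-14,-6,0],[0,-4,-14,-6,0]]]'
python3 -m crank '[[[0,0,0,0,0],[0,0,0,0,0],[0,0,0,0,0],[0,0,0,0,0],[0,0,0,0,0],[0,0,0,0,0],[0,0,0,0,0],[0,0,0,0,0],[0,0,0,0,0],[0,0,0,0,0]]]'
python3 - <<'E'
from h import *
im,d=shot("top","t12"); l=cloud("top",d).reshape(-1,3); l=np.c_[(l[:,:2]-O+B)@np.c_[ex,ey],l[:,2]]
m=(abs(l[:,0])<9)&(l[:,1]>-128)&(l[:,1]<120)&(l[:,2]>88)&(l[:,2]<115); k=l[m]; print("bar fit slope",np.polyfit(k[:,1],k[:,2],1),len(k),k.min(0),k.max(0))
m=(l[:,0]>-50)&(l[:,0]<0)&(l[:,1]>-175)&(l[:,1]<-105)&(l[:,2]>105)&(l[:,2]<125); k=l[m]; print("wing",len(k),k.mean(0),k.min(0),k.max(0), np.polyfit(k[:,1],k[:,0],1))
p=state()["tool_pos"]; print((np.array(p[:2])-O)@np.c_[ex,ey])
to(S(-75,-160),160)
E
```

```text
time: 51.0
tool_pos: [494.5, -78.9, 157.2]
tcp_rot: [-3.14, 0.0, 1.627]
contact_force: [-0.3, -0.3, -0.1]
grip_width: 0.3
finger_force: 0.0
time: 52.0
tool_pos: [497.8, -77.2, 156.7]
tcp_rot: [3.142, -0.0, 1.628]
contact_force: [0.4, 0.4, -0.9]
grip_width: 0.3
finger_force: 0.0
bar fit slope [-5.57352741e-04  9.70071809e+01] 733 [  -8.96894563 -127.82741973   88.21529794] [  8.99358789 119.64243785 104.825278  ]
wing 49 [ -25.81415594 -146.80482294  114.4003295 ] [ -32.59589834 -159.60646648  107.2820941 ] [ -19.12991153 -130.66729996  119.71653209] [ -0.16708976 -50.34373787]
{'time': 52.05, 'joint_positions': [-0.306, 0.373, 1.686, 0.0, 1.082, -0.364], 'tool_pos': [497.843, -77.233, 156.742], 'tcp_rot': [3.141, -0.0, 1.628], 'contact_force': [-0.229, -0.35, 0.049], 'finger_force': 0.0, 'grip_width': 0.726}
[-139.32144592  -89.24220182]
rows x y z turn: [-7.09  6.42 -0.33] 0.1
```

```bash

python3 -m crank '[[[0,-4,4,0,0],[0,-7.1,6.9,0,0],[0,-7.1,6.9,0,0],[0,-7.1,6.9,0,0],[0,-7.1,6.9,3,0],[0,-7.1,6.9,5.3,0],[0,-7.1,6.9,5.3,0],[0,-7.1,6.9,5.3,0],[0,-7.1,6.9,5.3,0],[0,-7.1,6.9,5.3,0]]]'
python3 -m crank '[[[0,0,1,0,0],[0,0,1.7,0,0],[0,0.2,2.9,0,0],[0,0.8,3.9,0,0],[0,1,5.1,0,0],[0,1.1,6.2,0,0],[0,1.6,7,0,0],[0,2.2,7,0,0],[0,2.6,7,0,0],[0,2.6,7,0,0]]]'
python3 - <<'E'
from h import *
p=state()["tool_pos"]; print((np.array(p[:2])-O)@np.c_[ex,ey])
E
```

```text
time: 53.05
tool_pos: [571.5, -144.2, 105.3]
tcp_rot: [3.139, 0.001, 1.629]
contact_force: [-0.5, 0.2, -0.4]
grip_width: 0.1
finger_force: 0.0
time: 54.05
tool_pos: [639.9, -115.0, 103.8]
tcp_rot: [3.14, 0.003, 1.629]
contact_force: [4.1, -6.1, -2.5]
grip_width: 0.3
finger_force: 3.0
{'time': 54.05, 'joint_positions': [-0.295, 0.675, 1.312, -0.002, 1.151, -0.352], 'tool_pos': [639.853, -115.02, 103.819], 'tcp_rot': [3.14, 0.003, 1.629], 'contact_force': [4.091, -6.059, -2.51], 'finger_force': 3.02, 'grip_width': 0.302}
[   0.37287194 -134.84810711]
```

```bash

python3 -m crank '[[[0,-1,0,0,0],[0,-3,0,0,0],[0,-5,0,0,0],[0,-5,0,-4,0],[0,-5,0,-8,0],[0,-5,-5,-10,0],[0,-5,-10,-10,0],[0,-5,-15,-10,0],[0,-5,-20,-10,0],[0,-5,-22,-10,0]]]'
python3 hd.py; python3 jw.py; python3 - <<'E'
from h import *
im,d=shot("top","t13"); l=cloud("top",d).reshape(-1,3); l=np.c_[(l[:,:2]-O+B)@np.c_[ex,ey],l[:,2]]
m=(abs(l[:,0]-3)<30)&(l[:,0]>-25)&(l[:,1]>-160)&(l[:,1]<-105)&(l[:,2]>107)&(l[:,2]<122); k=l[m]; print("wing",len(k),k.mean(0),k.min(0),k.max(0),np.polyfit(k[:,0],k[:,1],1))
m=(abs(l[:,0])<9)&(l[:,1]>-105)&(l[:,1]<120)&(l[:,2]>88)&(l[:,2]<115); k=l[m]; print("bar",np.polyfit(k[:,1],k[:,2],1))
pots(cloud("top",d),im); state()
a,_=shot("scene","s13"); cv2.imwrite("pics/f.png",np.hstack([cv2.resize(a[190:350,240:410],(400,376)),cv2.resize(im[170:290,225:365],(400,376))])[:,:,::-1])
E
```

```text
time: 55.05
tool_pos: [418.6, -177.5, 203.9]
tcp_rot: [-3.14, -0.001, 1.626]
contact_force: [0.6, -0.5, 0.1]
grip_width: 0.8
finger_force: 0.0
handle 67 [-163.5   -9.2  116.8] [-163.9   -9.3  116.7] max z 121.67682171914582 swing -0.12542204103639118
jaw [-27.7 -27.5 -23.3 -19.7 -19.7]
jaw mean, median, n, pots x [-23.6  -23.73  42.    -1.49   0.34  -2.33]
wing 62 [  -8.2559717  -119.52247032  114.50202633] [ -24.96667402 -124.6893925   108.26323016] [   9.68397371 -114.72620742  120.39917618] [ 3.11345551e-02 -1.19265424e+02]
bar [-3.06760073e-03  9.70420837e+01]
blob px [291. 206.] xy [656.6  20.1] [656.  19.] circ [655.8  20. ] 107.3 z 54.3 rgb [227. 231. 239.]
blob px [489. 229.] xy [ 590.4 -473.1] [ 592.3 -477. ] circ [ 596.  -493.1] 32.6 z 56.2 rgb [114. 104.  89.]
blob px [294. 224.] xy [607.8  17.6] [607.7  16.9] circ [608.5  17.8] 101.9 z 54.5 rgb [167. 175. 194.]
blob px [129. 288.] xy [449.6 431.6] [449.  431.7] circ [449.6 432. ] 20.2 z 54.8 rgb [ 68. 225. 207.]
blob px [186. 312.] xy [389.9 288.9] [389.9 288.4] circ [389.3 288.1] 19.6 z 54.2 rgb [ 79. 233. 217.]
blob px [291. 448.] xy [62.7 24.9] [59.1 26.1] circ [51.8 26.4] 34.8 z 56.9 rgb [78. 71. 60.]
{'time': 55.35, 'joint_positions': [-0.564, 0.243, 1.733, 0.0, 1.165, -0.622], 'tool_pos': [423.437, -177.549, 203.885], 'tcp_rot': [3.141, 0.0, 1.628], 'contact_force': [-0.132, 0.11, 0.064], 'finger_force': 0.0, 'grip_width': 0.733}
```

View pics/f.png

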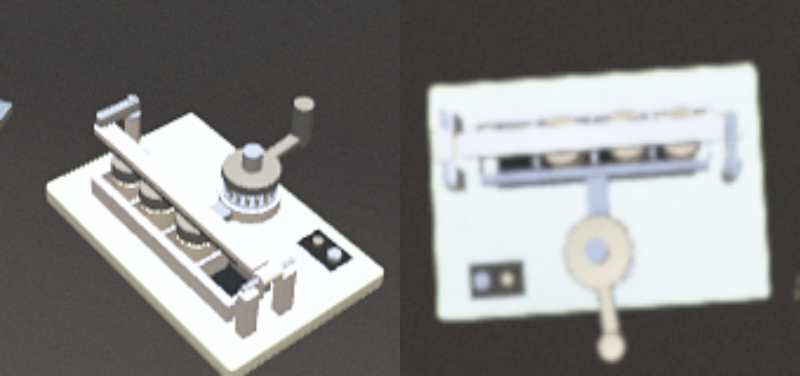

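The final pictures show the three pots in bays 0–2, the jaw closed (face about 41 mm from the fence), the bar flat, the turnbutton across its end at (732,145), and the lever down. Nothing else has moved, so I hand it in.

```bash
python3 -c "
from plant import bot
print(bot.close_job())"
```

```text
the job is handed in; nothing more can be done
None
```

The job is handed in: all three pots present are upright in bays 0–2, the jaw is home (about 41 mm gap), the bar is flat, the turnbutton is across its end and the lever is down in its teeth. No result was reported back.

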